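# Put the spindle tooling away in stack-nest bins

### The job

Clear the loose spindle tooling off the moulder table: lay both steel spacer rings flat in the grey bin, then stack the empty blue bin on the grey one, turned half round (yellow clip over the end without one) so that it sits level on the ledges instead of nesting down onto the rings, and then lay both white guide bearings flat in the blue bin. Lay the rings and bearings side by side, none on top of another, and set everything down rather than dropping it. The cutter block and the setting gauge stay where they are, ready for the next set-up.

Things in the scene. Friction and masses are not known exactly. Their poses are not given: they have to be found in the camera images.
- grey_bin: Dark grey plastic open stack-nest bin, loose, 200 g. Rim 208 mm along its x, 152 along y, 50 high. Origin: centre of underside, z up. Floor inside 3 mm up, 168 x 112; walls lean out. Ledges: tops of hollow pillars, 36 mm up, that stand 12 mm in from both end walls at y = -33 (30 wide at the floor) and +11. Yellow clip on the rim at its +x end. Turned half round, a second bin rests 36 mm above it.
- blue_bin: Blue bin, same shape, clip and origin, empty, 150 g; starts within 30 deg of the grey bin's heading. Pinch the rim at the middle of a long side: an upright band 10 mm wide, 36 to 50 mm up, its centre line 71 mm from the origin in y. Half turned, its base enters the grey rim 14 mm with 3-7 mm to spare all round and rests on the ledges, origin over origin; the same way round it nests lower.
- spacer_thick: Plain ground-steel spacer ring, grey, 60 mm outside, bore 30 mm, 20 mm high, about 140 g, lying flat. Origin at the centre of its underside, z up. Pick it from outside, across the rim (the bore is no grip).
- spacer_thin: Plain ground-steel spacer ring, grey, 55 mm outside, bore 30 mm, 12 mm high, about 85 g, lying flat. Origin at the centre of its underside, z up. Pick it from outside, across the rim (the bore is no grip).
- bearing_a: White guide bearing ring with a red seal, 62 mm outside, 16 mm high, 190 g, lying flat. Origin at the centre of its underside, z up. Pick it from outside, across the rim (the bore is no grip).
- bearing_b: Second white guide bearing with a red seal, the same as the first: 62 mm outside, 16 mm high, 190 g. Origin at the centre of its underside, z up.
- cutter: Round aluminium cutter block with four screws in its top, 70 mm across, 36 mm high, not to be moved. Origin at the centre of its underside.
- gauge: Aluminium bridge-shaped setting gauge with an upright steel rod, 120 mm along its y, 42 mm along its x; the bridge is 45 mm high and the rod stands to 95 mm at its middle. Not to be moved. Origin at the centre of its underside.

How it is judged:
On the way, in this order (a step that is already met when the one before it is completed fails the run):
1. both steel spacer rings lie flat in the grey bin (x of spacer_thick in the frame of grey_bin between -0.06 and 0.06 m and y of spacer_thick in the frame of grey_bin between -0.045 and 0.045 m and z of spacer_thick in the frame of grey_bin between 0 and 0.008 m and angle between the z axis of each of spacer_thick, spacer_thin and the z axis of grey_bin, either way round below 0.12 rad and x of spacer_thin in the frame of grey_bin between -0.06 and 0.06 m and y of spacer_thin in the frame of grey_bin between -0.045 and 0.045 m and z of spacer_thin in the frame of grey_bin between 0 and 0.008 m), for 0.2 s.
2. the blue bin sits level on the grey bin's ledges, turned half round, and is let go (z of blue_bin in the frame of grey_bin between 0.031 and 0.041 m and horizontal distance between blue_bin and grey_bin below 0.01 m and angle between the x axis of blue_bin and the x axis of grey_bin, either way round below 0.1 rad and angle between the z axis of blue_bin and the z axis of grey_bin, either way round below 0.05 rad and contact force between the fingers and blue_bin below 0.5 N), for 0.4 s.
3. both guide bearings lie flat in the stacked blue bin (x of bearing_a in the frame of blue_bin between -0.06 and 0.06 m and y of bearing_a in the frame of blue_bin between -0.045 and 0.045 m and z of bearing_a in the frame of blue_bin between 0 and 0.008 m and angle between the z axis of each of bearing_a, bearing_b and the z axis of blue_bin, either way round below 0.12 rad and x of bearing_b in the frame of blue_bin between -0.06 and 0.06 m and y of bearing_b in the frame of blue_bin between -0.045 and 0.045 m and z of bearing_b in the frame of blue_bin between 0 and 0.008 m and z of blue_bin in the frame of grey_bin between 0.031 and 0.041 m and horizontal distance between blue_bin and grey_bin below 0.01 m and angle between the x axis of blue_bin and the x axis of grey_bin, either way round below 0.1 rad and angle between the z axis of blue_bin and the z axis of grey_bin, either way round below 0.05 rad), for 0.2 s.
At the end, for the whole second after the job is handed in: Spacers flat (0.12 rad) on the grey bin's floor, bearings on the blue bin's, undersides under 8 mm above the bin's origin; blue bin's origin 31-41 mm above the grey's, within 10 mm sideways, in line within 0.1 rad, parallel within 0.05 rad; grey bin level on the table; all at rest (all of step 1 and all of step 3 and angle between grey_bin's own z axis and vertical below 0.05 rad and height (world z) of grey_bin below 0.006 m and linear speed of each of spacer_thick, spacer_thin, bearing_a, bearing_b, blue_bin, grey_bin below 0.02 m/s); the robot touches nothing.
It fails at once if the cutter block or the setting gauge is shifted by more than 20 mm (distance of any of cutter, gauge from where it was at the start of the episode above 0.02 m).
It fails at once if a ring, a bearing or the blue bin is dropped into place (faster than 0.7 m/s, a fall of about 25 mm) ((x of spacer_thick in the frame of grey_bin between -0.09 and 0.09 m and y of spacer_thick in the frame of grey_bin between -0.06 and 0.06 m and z of spacer_thick in the frame of grey_bin below 0.06 m and linear speed of spacer_thick above 0.7 m/s) or (x of spacer_thin in the frame of grey_bin between -0.09 and 0.09 m and y of spacer_thin in the frame of grey_bin between -0.06 and 0.06 m and z of spacer_thin in the frame of grey_bin below 0.06 m and linear speed of spacer_thin above 0.7 m/s) or (x of bearing_a in the frame of blue_bin between -0.09 and 0.09 m and y of bearing_a in the frame of blue_bin between -0.06 and 0.06 m and z of bearing_a in the frame of blue_bin below 0.06 m and linear speed of bearing_a above 0.7 m/s) or (x of bearing_b in the frame of blue_bin between -0.09 and 0.09 m and y of bearing_b in the frame of blue_bin between -0.06 and 0.06 m and z of bearing_b in the frame of blue_bin below 0.06 m and linear speed of bearing_b above 0.7 m/s) or (x of blue_bin in the frame of grey_bin between -0.04 and 0.04 m and y of blue_bin in the frame of grey_bin between -0.04 and 0.04 m and z of blue_bin in the frame of grey_bin below 0.1 m and linear speed of blue_bin above 0.7 m/s)).
It also fails if it takes over 136 s, if anything falls off the work surface, if the arm or the gripper's body presses on something with over 40 N, if the wrist force passes 120 N, or if a joint passes its speed limit or range.

### The arm

A 6-joint arm with a two-finger parallel gripper is mounted at the origin on a cart in front of the work surface, level with it; the furniture and walls round the work are solid. World frame = base frame: x ahead of the robot, y to its left, z up, the work surface at z = 0. Lengths are in m, angles in rad, forces in N, time in s.
With the tool pointing down it reaches from about 0.325 to 0.9 m from the base axis. Payload 6.1 kg.
Tool frame: the origin (TCP) lies midway between the tips of the shut fingers; the grasp point (between the pads) lies 19 mm behind it; z points along the fingers, y is the line along which they close (so a half turn about z gives the same grasp; the last joint's range is limited). The gripper opens to 87 mm and grips with 3 to 60 N. Pads are 19 mm wide; open, the fingers measure 117 mm over their backs; the gripper's body (75 mm by 190 mm) begins 51 mm behind the grasp point.
Start: joints at [1.093, 0.22, 1.526, -0, 1.395, -0.126], TCP at [0.215, 0.587, 0.223] pointing down, gripper open.
Joint ranges: [-2.98, 2.98], [-0.91, 2.08], [0.09, 2.57], [-1.24, 4.39], [0.2, 2.65], [-2.68, 2.68]. Speed limits (rad/s): [2.57, 2.57, 3.01, 3.14, 3.14, 3.14].

### API

Orientations are given as [roll, pitch, yaw] about the fixed x, y, z axes, in that order (R = Rz(yaw) Ry(pitch) Rx(roll)).
In Python, from station import read_state, grab_frame, sign_off gives the robot as it stands.
- The arm moves only by the tool drive_tool, never from a script. Its argument "motion" is a list of rows, each a list of 7 numbers: the opening, from -1 (shut) to 1 (fully open), then the shift along the tool's x, y, z in units of 0.5 m (1.0 is 0.5 m), then the turn, a rotation vector about the tool's x, y, z in units of 180 degrees (1.0 is 180 degrees). In form: [[grip, x, y, z, rx, ry, rz], ...]. A call has 1 to 5 rows; each row shifts and turns the commanded pose from where the row before left it, along the tool's axes as they then stand; what a row does not reach is not made up. A row lasts 1/8 s, in which the tool goes at most 62.5 mm and 10.7 degrees, less where a joint would pass 70% of its speed; a pose out of reach is approached as far as the arm can. A call with a number of a shift or a turn outside -1 to 1 is refused whole. A call with a gripper value outside its range is refused whole. The fingers move at their own pace and stop on an object; "squeeze" is the grip in N (left out, the last holds). Time passes only in rows, so rows that do not move let the fingers close. It gives the time, the measured TCP pose, the force, the opening and the grip force at its end, in the units of the state.
- read_state(): the state, without advancing time (a new reading comes with each control period).
- grab_frame(name): name is "scene" or "top" or "wrist"; returns a dict with "color" (400x640x3 uint8, red, green, blue), "fx", "fy", "cx", "cy" (pixels), "D" ([k1, k2, p1, p2, k3] as OpenCV has them; the pictures are not rectified), "world_from_camera" (4x4, takes a point from camera to world coordinates). Camera axes: x right, y down, z forward; pixel columns grow to the right and rows downward; lengths in m; the calibration is good to about 2 mm. A picture is of the moment at which its call begins. There is no depth.
- sign_off(): hands the job in; it is judged then, once.
The state is a dict: "clock": time; "joint_pos": joint angles; "dq": joint speeds; "effort": joint torques, N m; "position": TCP position; "tcp_rot": TCP orientation; "force": force on the tool from outside, world axes, zero at the start; "wrist_torque": the same for the moment, N m; "finger_gap": opening from 0.0 (shut) to 1.0 (fully open); "gripper_force": force on a finger pad.
Only numpy, scipy, OpenCV 4.12 (cv2) and the standard library are available. Lean on these libraries where they do the work, as an engineer would, in place of code of your own. Each camera call takes 0.05 s, during which the arm holds its last target. There are 200 camera calls.

## Working session

There is one attempt and no reset: what is moved stays moved. The work goes in short steps, Python scripts to look and compute and a tool call to move; the robot and the scene stay as the last step left them, time stands still between calls to the robot, and variables do not carry over. Pictures are saved under pics/ and viewed, at most 14 in all, crops included, and the job is handed in when it is done.

Besides the shell and the picture viewer there is one more tool, called by a JSON object that holds its "fn" and its "kwargs". drive_tool: Moves the arm, as the interface text tells. Shifts and turns lie within -1 to 1; 1 stands for 0.5 m of shift or 180 degrees of turn. Its arguments: {"type":"object","properties":{"motion":{"type":"array"},"squeeze":{"type":"number"}},"required":["motion"]}

```bash
mkdir -p pics
cat > h.py <<'E'
import cv2, numpy as np
from station import read_state, grab_frame, sign_off
def snap(n,f):
    g=grab_frame(n); cv2.imwrite('pics/'+f,g['color'][:,:,::-1]); np.save('pics/'+f+'.npy',g,allow_pickle=True); return g
def load(f): return np.load('pics/'+f+'.npy',allow_pickle=True).item()
def K(g): return np.array([[g['fx'],0,g['cx']],[0,g['fy'],g['cy']],[0,0,1.]])
def px2w(g,pts,z):
    p=cv2.undistortPoints(np.array(pts,float).reshape(-1,1,2),K(g),np.array(g['D'],float)).reshape(-1,2)
    T=np.array(g['world_from_camera']); d=np.c_[p,np.ones(len(p))]@T[:3,:3].T; o=T[:3,3]
    return o+d*((np.asarray(z,float)-o[2])/d[:,2])[:,None]
def w2px(g,P):
    T=np.linalg.inv(np.array(g['world_from_camera'])); r,_=cv2.Rodrigues(T[:3,:3])
    return cv2.projectPoints(np.array(P,float).reshape(-1,3),r,T[:3,3],K(g),np.array(g['D'],float))[0].reshape(-1,2)
E
python3 - <<'E'
from h import *
for n in('top','scene'):
    g=snap(n,n+'0.png'); print(n,np.round(g['world_from_camera'],3).tolist(),g['fx'])
print(read_state())
E
```

```text
top [[-0.012, -0.993, 0.116, 0.394], [-1.0, 0.011, -0.008, 0.018], [0.007, -0.116, -0.993, 1.135], [0.0, 0.0, 0.0, 1.0]] 412.80335477176976
scene [[0.893, -0.276, 0.356, 0.124], [-0.451, -0.529, 0.719, -0.727], [-0.01, -0.803, -0.596, 0.677], [0.0, 0.0, 0.0, 1.0]] 485.9072611975907
{'clock': 0.1, 'joint_pos': array([ 1.09293762e+00,  2.21135232e-01,  1.52752368e+00,  2.00850694e-05,
        1.39471932e+00, -1.26085188e-01]), 'dq': array([ 0.00199815, -0.00311371, -0.00229474,  0.00017817,  0.00141463,
       -0.00156485]), 'effort': array([ 1.36505329e-03, -4.95943236e+01, -3.88522267e+01,  7.00720819e-02,
        5.15086006e-02, -2.45038234e-05]), 'position': array([0.21507331, 0.58621519, 0.22153984]), 'tcp_rot': array([-3.13982374e+00, -2.44149949e-04,  2.78981538e+00]), 'force': array([ 0.41879389, -0.54778614,  0.13425278]), 'wrist_torque': array([ 0.0049173 , -0.00727179,  0.01952736]), 'gripper_force': 0.0, 'finger_gap': 1.0016609040941193}
```

View pics/top0.png

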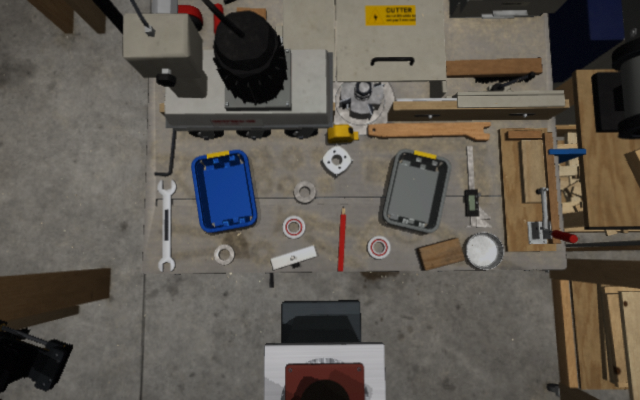

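View pics/scene0.png

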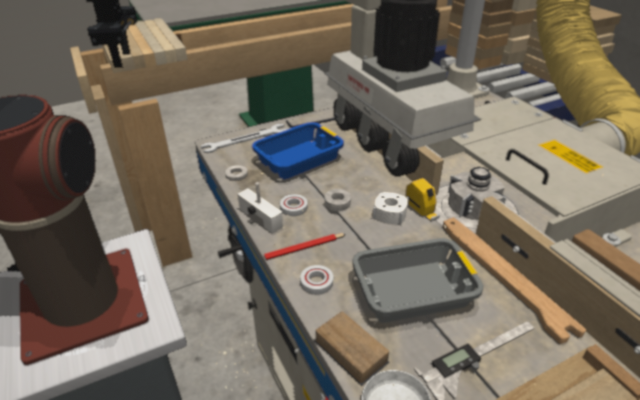

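The top view shows the blue bin near (225,190), the grey bin near (416,190) with both clips on the far side, the rings at (305,191) and (224,254), the bearings at (293,227) and (378,247), the cutter at (337,160) and the gauge at (293,257). I'll enlarge it to measure.

Run:
```python
from h import *
im=cv2.imread('pics/top0.png')[140:275,180:455]
cv2.imwrite('pics/crop0.png',cv2.resize(im,None,fx=2.9,fy=2.9,interpolation=cv2.INTER_CUBIC))
g=load('top0.png')
print(px2w(g,[(305,191),(224,254),(293,227),(378,247),(293,257),(337,160),(225,190),(416,190)],[.02,.012,.016,.016,.045,.036,.05,.05]).round(3))
```

```text
[[ 0.558  0.046  0.02 ]
 [ 0.39   0.265  0.012]
 [ 0.46   0.079  0.016]
 [ 0.404 -0.15   0.016]
 [ 0.38   0.078  0.045]
 [ 0.64  -0.042  0.036]
 [ 0.559  0.257  0.05 ]
 [ 0.553 -0.25   0.05 ]]
```

View pics/crop0.png

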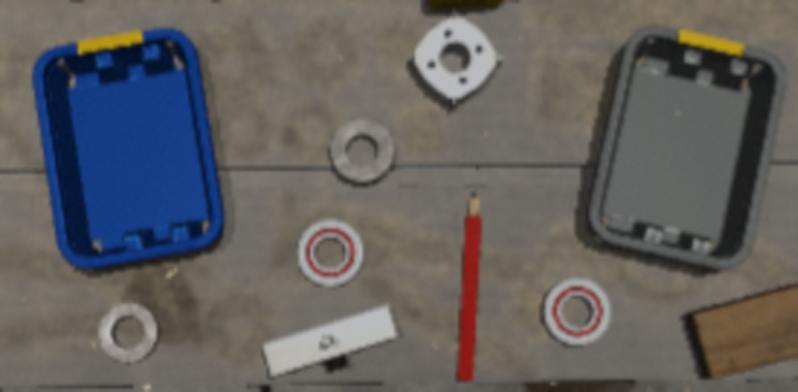

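```bash
cat >> h.py <<'E'
from scipy.optimize import minimize
def circ(r,h):
    t=np.linspace(0,2*np.pi,72,endpoint=False); return np.c_[r*np.cos(t),r*np.sin(t),0*t+h]
def rect(a,b,h,c=0.022,n=20):
    P=[]
    for sx,sy in((1,1),(-1,1),(-1,-1),(1,-1)):
        t0=np.arctan2(sy,sx)-np.pi/4; t=np.linspace(t0,t0+np.pi/2,6)
        P+=list(np.c_[sx*(a/2-c)+c*np.cos(t),sy*(b/2-c)+c*np.sin(t)])
    P=np.array(P+[P[0]]); s=np.r_[0,np.cumsum(np.hypot(*np.diff(P,axis=0).T))]
    u=np.linspace(0,s[-1],160); return np.c_[np.interp(u,s,P[:,0]),np.interp(u,s,P[:,1]),0*u+h]
def place(m,p):
    c,s=np.cos(p[2]),np.sin(p[2]); return m@np.array([[c,s,0],[-s,c,0],[0,0,1]])+[p[0],p[1],0]
def fit(g,m,p0,rot=True,sig=1.2,z=0):
    """sub-pixel fit of a model outline to the image gradients; m: points at known height"""
    im=cv2.GaussianBlur(g['color'].astype(np.float32),(0,0),sig)
    G=[cv2.Sobel(im,-1,1,0),cv2.Sobel(im,-1,0,1)]; M=m+[0,0,z]
    def cost(q):
        p=np.r_[p0[0]+q[0]*.01,p0[1]+q[1]*.01,p0[2]+(q[2]*.1 if rot else 0)]
        u=w2px(g,place(M,p)).astype(np.float32); t=np.roll(u,-1,0)-np.roll(u,1,0); n=np.c_[t[:,1],-t[:,0]]/(np.linalg.norm(t,axis=1)[:,None]+1e-6)
        gx,gy=[cv2.remap(a,u[:,:1].copy(),u[:,1:].copy(),1)[:,0] for a in G]
        d=np.abs(gx*n[:,:1]+gy*n[:,1:]).max(1); return -np.minimum(d,np.percentile(d,80)).mean()
    best=min((minimize(cost,s,method='Nelder-Mead',options=dict(initial_simplex=np.array(s)+np.vstack([np.zeros(3),np.eye(3)]))) for s in ([0,0,0],[.7,.7,.5],[-.7,-.7,-.5],[.7,-.7,.5],[-.7,.7,-.5])),key=lambda r:r.fun)
    q=best.x; return np.r_[p0[0]+q[0]*.01,p0[1]+q[1]*.01,p0[2]+(q[2]*.1 if rot else 0)],best.fun
def overlay(g,ms,f,box=None,k=1):
    im=g['color'][:,:,::-1].copy(); x0,y0,x1,y1=box or (0,0,640,400)
    im=cv2.resize(im[y0:y1,x0:x1],None,fx=k,fy=k,interpolation=cv2.INTER_CUBIC)
    for m in ms: 
        u=((w2px(g,m)-[x0,y0]+.5)*k-.5).round().astype(int).reshape(-1,1,2); cv2.polylines(im,[u],True,(0,255,0),1)
    cv2.imwrite('pics/'+f,im)
E
python3 - <<'E'
from h import *
g=load('top0.png')
ob=dict(thick=(circ(.03,.02),(.558,.046,0),0),thin=(circ(.0275,.012),(.39,.265,0),0),ba=(circ(.031,.016),(.46,.079,0),0),bb=(circ(.031,.016),(.404,-.15,0),0),
 cut=(circ(.035,.036),(.64,-.042,0),0),blue=(rect(.208,.152,.05),(.559,.257,.1),1),grey=(rect(.208,.152,.05),(.553,-.25,-.12),1),gauge=(rect(.042,.12,.045,.001),(.38,.078,-.25+0.0),1))
ms=[]
for k,(m,p,r) in ob.items():
    q,f=fit(g,m,p,bool(r)); print(k,q.round(4),round(f,1)); ms.append(place(m,q))
overlay(g,ms,'ov0.png',(180,140,455,275),2.9)
E
```

```text
thick [0.5589 0.0465 0.    ] -73.6
thin [0.3903 0.2658 0.    ] -114.9
ba [0.462  0.0779 0.    ] -125.1
bb [ 0.4052 -0.1524  0.    ] -118.1
cut [ 0.6421 -0.0405  0.    ] -186.1
blue [0.5585 0.2603 0.1738] -169.3
grey [ 0.5469 -0.2404 -0.2514] -117.5
gauge [0.3747 0.0749 0.2911] -105.6
```

View pics/ov0.png

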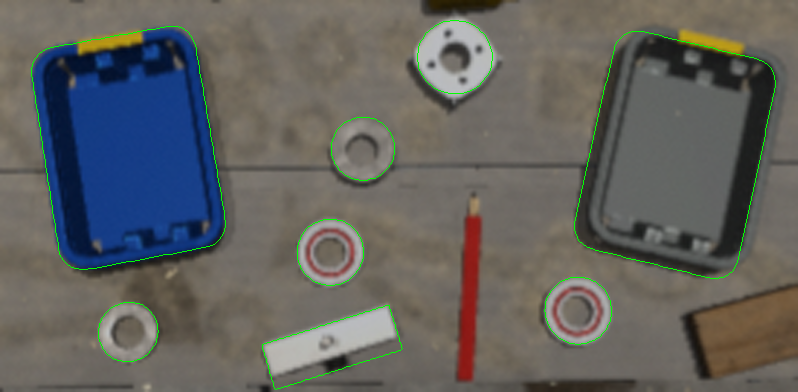

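```bash
cat >> h.py <<'E'
from scipy.spatial.transform import Rotation as R
def rows(wps,start=None):
    """wps: (x,y,z,yaw,grip,n_min) -> rows for drive_tool, simulated from the measured pose"""
    s=read_state(); p=np.array(s['position'] if start is None else start[:3],float); yaw=s['tcp_rot'][2] if start is None else start[3]
    Q=R.from_euler('xyz',s['tcp_rot']) if start is None else R.from_euler('xyz',[np.pi,0,yaw])
    out=[]
    for x,y,z,w,gr,nm in wps:
        T=np.array([x,y,z]); E=R.from_euler('xyz',[np.pi,0,w])
        dy=w-Q.as_euler('xyz')[2]; dy=(dy+np.pi)%(2*np.pi)-np.pi
        n=max(nm,int(np.ceil(np.linalg.norm(T-p)/.06)),int(np.ceil(abs(dy)/np.radians(10.4)))); p0=p.copy(); y0=w-dy
        for i in range(1,n+1):
            d=Q.inv().apply(p0+(T-p0)*i/n-p)/.5; E=R.from_euler('xyz',[np.pi,0,y0+dy*i/n]); rv=(Q.inv()*E).as_rotvec()/np.pi
            r=np.r_[d,rv].round(3); out.append([gr]+[float(v)+0. for v in r]); p=p+Q.apply(r[:3]*.5); Q=Q*R.from_rotvec(r[3:]*np.pi)
    for i in range(0,len(out),5): print(out[i:i+5])
    print('end',p.round(4),Q.as_euler('xyz').round(3),len(out))
E
python3 - <<'E'
from h import *
g=grab_frame('wrist'); s=read_state()
T=np.eye(4);T[:3,:3]=R.from_euler('xyz',s['tcp_rot']).as_matrix();T[:3,3]=s['position']
print(np.round(np.linalg.inv(T)@g['world_from_camera'],3),g['fx'])
g=load('top0.png')
for i in((.552,-.25,-.17),(.553,-.252,-.2)): print(fit(g,rect(.208,.152,.05),i,sig=.7))
rows([(.35,.3,.25,2.85,1,1),(.50,-.20,.25,2.96,1,1)])
E
```

```text
[[-0.001 -0.956 -0.294  0.081]
 [ 1.    -0.001 -0.001 -0.001]
 [ 0.001 -0.294  0.956 -0.161]
 [ 0.     0.     0.     1.   ]] 351.68130555441155
(array([ 0.54695853, -0.24042941, -0.25182397]), np.float64(-144.80804443359375))
(array([ 0.54696107, -0.24047703, -0.25097682]), np.float64(-144.75570678710938))
[[1, -0.075, -0.074, -0.009, 0.0, 0.0, -0.003], [1, -0.074, -0.075, -0.01, 0.0, 0.0, -0.003], [1, -0.074, -0.075, -0.009, 0.0, 0.0, -0.004], [1, -0.073, -0.077, -0.009, 0.0, 0.0, -0.003], [1, -0.072, -0.077, -0.01, 0.0, 0.0, -0.003]]
[[1, -0.071, -0.078, -0.009, 0.0, 0.0, -0.003], [1, -0.064, -0.097, 0.0, 0.0, 0.0, -0.004], [1, -0.063, -0.097, 0.0, 0.0, 0.0, -0.004], [1, -0.061, -0.099, 0.0, 0.0, 0.0, -0.004], [1, -0.06, -0.099, 0.0, 0.0, 0.0, -0.004]]
[[1, -0.059, -0.1, 0.001, 0.0, 0.0, -0.004], [1, -0.058, -0.1, 0.0, 0.0, 0.0, -0.003], [1, -0.057, -0.101, 0.0, 0.0, 0.0, -0.004], [1, -0.055, -0.102, 0.0, 0.0, 0.0, -0.004], [1, -0.055, -0.103, 0.0, 0.0, 0.0, -0.004]]
end [ 0.5002 -0.2001  0.25  ] [-3.14  -0.     2.959] 15
```

Run:
```python
from h import *
rows([(.4,.25,.2,2.88,1,1),(.559,.0465,.11,2.96,1,1),(.559,.0465,.006,2.96,1,3)])
```

```text
[[1, -0.083, -0.072, 0.006, 0.0, 0.0, -0.004], [1, -0.081, -0.073, 0.007, 0.0, 0.0, -0.004], [1, -0.081, -0.074, 0.006, 0.0, 0.0, -0.004], [1, -0.08, -0.075, 0.006, 0.0, 0.0, -0.004], [1, -0.079, -0.076, 0.006, 0.0, 0.0, -0.005]]
[[1, -0.078, -0.077, 0.007, 0.0, 0.0, -0.004], [1, -0.077, -0.079, 0.006, 0.0, 0.0, -0.004], [1, -0.082, -0.062, 0.036, 0.0, 0.0, -0.005], [1, -0.082, -0.064, 0.036, 0.0, 0.0, -0.005], [1, -0.08, -0.064, 0.036, 0.0, 0.0, -0.005]]
[[1, -0.08, -0.066, 0.036, 0.0, 0.0, -0.005], [1, -0.078, -0.067, 0.036, 0.0, 0.0, -0.005], [1, 0.0, 0.0, 0.069, 0.0, 0.0, 0.0], [1, 0.0, 0.0, 0.07, 0.0, 0.0, 0.0], [1, 0.0, 0.0, 0.069, 0.0, 0.0, 0.0]]
end [0.559  0.0466 0.0061] [-3.14  -0.     2.959] 15
```

{"fn": "drive_tool", "kwargs": {"motion": [[1,-0.083,-0.072,0.006,0,0,-0.004],[1,-0.081,-0.073,0.007,0,0,-0.004],[1,-0.081,-0.074,0.006,0,0,-0.004],[1,-0.08,-0.075,0.006,0,0,-0.004],[1,-0.079,-0.076,0.006,0,0,-0.005]]}}

```text
clock: 0.78
position: [0.3478, 0.345, 0.2068]
tcp_rot: [-3.142, 0.0, 2.857]
force: [0.8, 1.2, 0.2]
finger_gap: 1.001
gripper_force: 0.0
```

{"fn": "drive_tool", "kwargs": {"motion": [[1,-0.078,-0.077,0.007,0,0,-0.004],[1,-0.077,-0.079,0.006,0,0,-0.004],[1,-0.082,-0.062,0.036,0,0,-0.005],[1,-0.082,-0.064,0.036,0,0,-0.005],[1,-0.08,-0.064,0.036,0,0,-0.005]]}}

```text
clock: 1.4
position: [0.4964, 0.127, 0.146]
tcp_rot: [3.141, 0.0, 2.928]
force: [1.1, 1.4, 0.9]
finger_gap: 0.998
gripper_force: 0.0
```

{"fn": "drive_tool", "kwargs": {"motion": [[1,-0.08,-0.066,0.036,0,0,-0.005],[1,-0.078,-0.067,0.036,0,0,-0.005],[1,0,0,0,0,0,0]]}}

```text
clock: 1.78
position: [0.5596, 0.0445, 0.1084]
tcp_rot: [-3.141, -0.003, 2.956]
force: [0.6, 1.0, 0.7]
finger_gap: 1.001
gripper_force: 0.0
```

Run:
```python
from h import *
g=snap('wrist','w1.png'); s=read_state(); print(s['position'],s['tcp_rot'],s['clock'])
print(fit(g,circ(.03,.02),(.559,.0465,0),False))
rows([(.559,.0465,.006,2.96,1,3)])
```

```text
[0.55895987 0.046021   0.10915265] [-3.14136929e+00 -2.78009165e-03  2.95650587e+00] 1.825
(array([0.55817377, 0.04700227, 0.        ]), np.float64(-26.186275482177734))
[[1, 0.0, 0.0, 0.069, 0.0, -0.001, 0.0], [1, 0.0, 0.001, 0.069, 0.0, 0.0, -0.001], [1, 0.0, 0.0, 0.068, 0.0, 0.0, 0.0]]
end [0.559  0.0465 0.0062] [-3.141  0.     2.96 ] 3
```

View pics/w1.png

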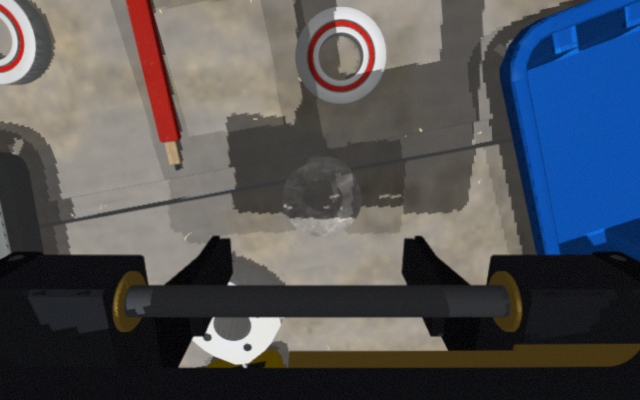

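The wrist picture shows the thick ring centred between the fingers at (322,195), agreeing with the fit within 1 mm. I'll descend, grip and lift.

{"fn": "drive_tool", "kwargs": {"motion": [[1,0,0,0.069,0,0,0],[1,0,0.001,0.069,0,0,0],[1,0,0,0.068,0,0,0],[1,0,0,0,0,0,0]]}}

```text
clock: 2.33
position: [0.5562, 0.0491, 0.0053]
tcp_rot: [-3.141, -0.006, 2.961]
force: [-1.4, -0.3, -0.4]
finger_gap: 1.002
gripper_force: 0.0
```

{"fn": "drive_tool", "kwargs": {"motion": [[-1,0,0,0,0,0,0],[-1,0,0,0,0,0,0],[-1,0,0,0,0,0,0],[-1,0,0,0,0,0,0]], "squeeze": 30}}

```text
clock: 2.82
position: [0.5603, 0.0477, 0.0086]
tcp_rot: [3.141, 0.002, 2.959]
force: [-1.3, 0.6, 4.8]
finger_gap: 0.678
gripper_force: 30.0
```

Run:
```python
from h import *
s=read_state(); print(s['position'],s['finger_gap'],s['gripper_force'],s['force'])
rows([(.559,.0465,.15,2.96,-1,3),(.45,-.22,.21,2.96,-1,1)])
```

```text
[0.56025772 0.04773481 0.00863576] 0.6778677577328 30.000813603401184 [-1.27799289  0.60413529  4.76301004]
[[-1, 0.001, -0.001, -0.094, 0.0, 0.001, 0.0], [-1, 0.0, -0.001, -0.094, 0.0, 0.0, 0.0], [-1, 0.001, -0.001, -0.095, 0.0, 0.0, 0.0], [-1, 0.024, -0.113, -0.024, 0.0, 0.0, 0.0], [-1, 0.023, -0.112, -0.024, 0.0, 0.0, 0.0]]
[[-1, 0.024, -0.113, -0.024, 0.0, 0.0, 0.0], [-1, 0.024, -0.113, -0.024, 0.0, 0.0, 0.0], [-1, 0.023, -0.112, -0.024, 0.0, 0.0, 0.0]]
end [ 0.4501 -0.2198  0.2102] [ 3.141e+00 -1.000e-03  2.959e+00] 8
```

{"fn": "drive_tool", "kwargs": {"motion": [[-1,0,0,-0.094,0,0,0],[-1,0,0,-0.094,0,0,0],[-1,0,0,-0.094,0,0,0],[-1,0.024,-0.113,-0.024,0,0,0],[-1,0.023,-0.112,-0.024,0,0,0]]}}

```text
clock: 3.45
position: [0.5156, -0.0594, 0.1735]
tcp_rot: [-3.141, 0.001, 2.961]
force: [0.8, -1.2, -2.0]
finger_gap: 0.677
gripper_force: 30.0
```

{"fn": "drive_tool", "kwargs": {"motion": [[-1,0.024,-0.113,-0.024,0,0,0],[-1,0.024,-0.113,-0.024,0,0,0],[-1,0.023,-0.112,-0.024,0,0,0],[-1,0,0,0,0,0,0],[-1,0,0,0,0,0,0]]}}

```text
clock: 4.08
position: [0.4502, -0.218, 0.2081]
tcp_rot: [3.141, -0.001, 2.958]
force: [-0.1, -0.4, -1.7]
finger_gap: 0.684
gripper_force: 30.0
```

Run:
```python
from h import *
g=snap('wrist','w2.png'); s=read_state(); print(s['position'],s['tcp_rot'],s['clock'],s['finger_gap'])
best=[]
for i in((.552,-.25,-.18),(.556,-.254,-.22),(.55,-.25,-.14)):
    q,f=fit(g,rect(.208,.152,.05),i,sig=1.5); print(q.round(4),f); best.append((f,q))
q=min(best,key=lambda b:b[0])[1]
overlay(g,[place(rect(.208,.152,.05),q),place(rect(.168,.112,.003,.015),q)],'ov2.png')
```

```text
[ 0.45037888 -0.2173479   0.20792143] [ 3.14052196e+00 -9.43842890e-04  2.95979668e+00] 4.125 0.6828231256713791
[ 0.5578 -0.2534 -0.2347] -48.442909240722656
[ 0.5576 -0.2534 -0.2359] -48.477439880371094
[ 0.5576 -0.2534 -0.2354] -48.431678771972656
```

View pics/ov2.png

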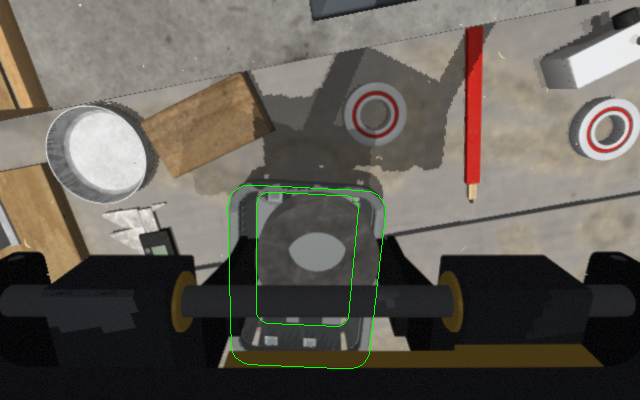

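The wrist view shows the grey bin partly hidden by the held ring, at about (308,275), and the fitted outline doesn't match it. I'll use an enlarged top view with the bin's rim edges instead.

Run:
```python
from h import *
g=load('top0.png')
im=g['color'][145:237,375:457,::-1]
im=cv2.resize(im,None,fx=6.5,fy=6.5,interpolation=cv2.INTER_CUBIC); im=cv2.convertScaleAbs(im,alpha=1.6)
hyp=place(rect(.208,.152,.05),(.553,-.25,-.17))
u=((w2px(g,hyp)-[375,145]+.5)*6.5-.5).round().astype(int).reshape(-1,1,2); cv2.polylines(im,[u],True,(0,255,0),1)
cv2.imwrite('pics/gz.png',im)
```

```text
(no output)
```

View pics/gz.png

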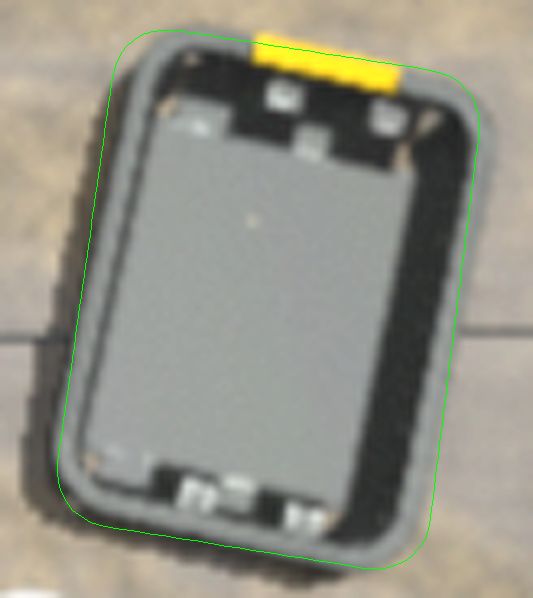

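Run:
```python
from h import *
g=load('top0.png'); p0=np.array([.553,-.253,-.21])
def only_long(m,h): return m[np.abs(m[:,1])>h]
im=cv2.GaussianBlur(g['color'].astype(np.float32),(0,0),.8).mean(2)
O=rect(.208,.152,.05);I=rect(.188,.132,.05,.014);F=rect(.168,.112,.003,.012)
def prof(m,p):
    a=m.copy();t=np.roll(m,-1,0)-np.roll(m,1,0);n=np.c_[t[:,1],-t[:,0],0*t[:,0]];n/=np.linalg.norm(n,axis=1)[:,None]+1e-9
    def s(d):
        u=w2px(g,place(m+n*d,p)).astype(np.float32);return cv2.remap(im,u[:,:1].copy(),u[:,1:].copy(),1)[:,0]
    return np.abs(s(.003)-s(-.003))
def cost(q):
    p=p0+np.array(q)*[.01,.01,.1]; c=0
    for m,w in((O,1),(I,1),(F,1)):
        d=prof(m,p); c-=w*np.minimum(d,40).mean()
    return c
rs=sorted((minimize(cost,s,method='Nelder-Mead',options=dict(initial_simplex=np.array(s)+np.vstack([np.zeros(3),.6*np.eye(3)]))) for s in np.array(np.meshgrid([-.6,0,.6],[-.6,0,.6],[-.5,0,.5])).reshape(3,-1).T),key=lambda r:r.fun)
for r in rs[:4]: print((p0+r.x*[.01,.01,.1]).round(4),r.fun)
p=p0+rs[0].x*[.01,.01,.1]
im2=cv2.resize(g['color'][145:237,375:457,::-1],None,fx=6.5,fy=6.5,interpolation=cv2.INTER_CUBIC); im2=cv2.convertScaleAbs(im2,alpha=1.6)
for m in(O,I,F):
    u=((w2px(g,place(m,p))-[375,145]+.5)*6.5-.5).round().astype(int).reshape(-1,1,2); cv2.polylines(im2,[u],True,(0,255,0),1)
cv2.imwrite('pics/gz2.png',im2)
```

```text
[ 0.5538 -0.2542 -0.2391] -72.58651733398438
[ 0.5538 -0.2543 -0.2392] -72.58274841308594
[ 0.5538 -0.2543 -0.2391] -72.5804672241211
[ 0.5537 -0.2542 -0.2404] -72.57857513427734
```

View pics/gz2.png

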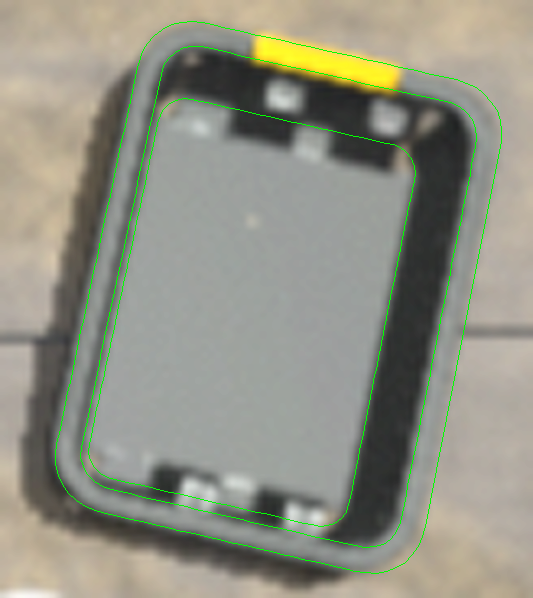

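The outline now matches the grey bin: centre about (253,310), heading −0.235 rad. I'll place the thick ring at +34 mm along the bin's x.

```bash
cat >> h.py <<'E'
def fitbin(g,p0,h=0.,models=None):
    im=cv2.GaussianBlur(g['color'].astype(np.float32),(0,0),.8).mean(2); p0=np.array(p0,float)
    ms=models or [rect(.208,.152,.05),rect(.188,.132,.05,.014),rect(.168,.112,.003,.012)]
    def cost(q):
        p=p0+np.array(q)*[.01,.01,.1]; c=0
        for m in ms:
            t=np.roll(m,-1,0)-np.roll(m,1,0);n=np.c_[t[:,1],-t[:,0],0*t[:,0]];n/=np.linalg.norm(n,axis=1)[:,None]+1e-9
            v=[]
            for d in(.003,-.003):
                u=w2px(g,place(m+n*d+[0,0,h],p)).astype(np.float32);v.append(cv2.remap(im,u[:,:1].copy(),u[:,1:].copy(),1)[:,0])
            c-=np.minimum(np.abs(v[0]-v[1]),40).mean()
        return c
    r=min((minimize(cost,s,method='Nelder-Mead',options=dict(initial_simplex=np.array(s)+np.vstack([np.zeros(3),.6*np.eye(3)]))) for s in np.array(np.meshgrid([-.6,0,.6],[-.6,0,.6],[-.5,0,.5])).reshape(3,-1).T),key=lambda r:r.fun)
    return p0+r.x*[.01,.01,.1],r.fun
E
python3 - <<'E'
from h import *
print(fitbin(load('top0.png'),(.558,.26,.17)))
rows([(.5868,-.262,.15,2.907,-1,1),(.5868,-.262,.05,2.907,-1,2),(.5868,-.262,.0105,2.907,-1,3)])
E
```

```text
(array([0.55123359, 0.25943521, 0.17155737]), np.float64(-61.89629364013672))
[[-1, -0.095, -0.013, 0.039, 0.0, 0.0, 0.006], [-1, -0.095, -0.011, 0.038, 0.0, 0.0, 0.005], [-1, -0.095, -0.01, 0.039, 0.0, 0.0, 0.006], [-1, 0.0, 0.0, 0.1, 0.0, 0.0, 0.0], [-1, 0.0, 0.0, 0.1, 0.0, 0.0, 0.0]]
[[-1, 0.0, 0.0, 0.026, 0.0, 0.0, 0.0], [-1, 0.0, 0.0, 0.026, 0.0, 0.0, 0.0], [-1, 0.0, 0.0, 0.027, 0.0, 0.0, 0.0]]
end [ 0.5865 -0.262   0.0103] [ 3.141e+00 -1.000e-03  2.906e+00] 8
```

{"fn": "drive_tool", "kwargs": {"motion": [[-1,-0.095,-0.013,0.039,0,0,0.006],[-1,-0.095,-0.011,0.038,0,0,0.005],[-1,-0.095,-0.01,0.039,0,0,0.006],[-1,0,0,0.1,0,0,0],[-1,0,0,0.1,0,0,0]]}}

```text
clock: 4.75
position: [0.5879, -0.261, 0.0484]
tcp_rot: [3.141, -0.001, 2.909]
force: [0.2, 0.1, -1.6]
finger_gap: 0.679
gripper_force: 30.0
```

{"fn": "drive_tool", "kwargs": {"motion": [[-1,0,0,0.026,0,0,0],[-1,0,0,0.026,0,0,0],[-1,0,0,0.027,0,0,0],[-1,0,0,0,0,0,0],[-1,0,0,0,0,0,0]]}}

```text
clock: 5.38
position: [0.5874, -0.2638, 0.0122]
tcp_rot: [-3.141, 0.001, 2.906]
force: [-0.4, -0.3, -1.8]
finger_gap: 0.681
gripper_force: 30.0
```

Run:
```python
from h import *
for _ in range(3):
    s=read_state(); print(s['position'],s['tcp_rot'],s['force'],s['finger_gap']); grab_frame('wrist')
```

```text
[ 0.58735384 -0.26376333  0.01218079] [-3.14116008e+00  1.47666148e-03  2.90588489e+00] [-0.41782032 -0.30279283 -1.7572881 ] 0.6805477682326252
[ 0.58733794 -0.2638395   0.01218956] [-3.14109288e+00  1.55560119e-03  2.90579940e+00] [-0.07719428  0.32880729 -2.06065778] 0.6803864224764852
[ 0.58725178 -0.26377053  0.01205701] [-3.14117515e+00  1.38544227e-03  2.90583188e+00] [-0.27489113  0.23481248 -1.29877045] 0.6828200513163376
```

{"fn": "drive_tool", "kwargs": {"motion": [[-1,0,0,0.003,0,0,0],[-1,0,0,0,0,0,0]]}}

```text
clock: 5.78
position: [0.5872, -0.2637, 0.0109]
tcp_rot: [-3.141, 0.001, 2.906]
force: [-2.8, 0.4, 4.9]
finger_gap: 0.678
gripper_force: 30.0
```

{"fn": "drive_tool", "kwargs": {"motion": [[-1,0,0,0.002,0,0,0],[-1,0,0,0,0,0,0]]}}

```text
clock: 6.02
position: [0.5872, -0.2637, 0.0109]
tcp_rot: [-3.141, 0.001, 2.906]
force: [-5.1, 3.0, 12.2]
finger_gap: 0.679
gripper_force: 30.0
```

{"fn": "drive_tool", "kwargs": {"motion": [[0.6,0,0,-0.003,0,0,0],[0.6,0,0,0,0,0,0],[0.6,0,0,-0.01,0,0,0],[0.6,0,0,-0.1,0,0,0],[0.6,0,0,-0.1,0,0,0]]}}

```text
clock: 6.65
position: [0.5861, -0.263, 0.1154]
tcp_rot: [3.141, -0.002, 2.906]
force: [0.8, -0.7, 0.1]
finger_gap: 0.796
gripper_force: 0.0
```

Run:
```python
from h import *
rows([(.45,-.1,.16,2.907,1,1),(.3903,.2658,.11,2.907,1,1),(.3903,.2658,.006,2.907,1,3)])
```

```text
[[1, 0.085, 0.063, -0.022, 0.0, -0.001, 0.0], [1, 0.085, 0.064, -0.022, 0.0, 0.0, 0.0], [1, 0.086, 0.063, -0.023, 0.0, 0.0, 0.0], [1, 0.085, 0.064, -0.022, 0.0, 0.0, 0.0], [1, 0.041, 0.098, 0.014, 0.0, 0.0, 0.0]]
[[1, 0.041, 0.097, 0.015, 0.0, 0.0, 0.0], [1, 0.041, 0.098, 0.014, 0.0, 0.0, 0.0], [1, 0.041, 0.097, 0.014, 0.0, 0.0, 0.0], [1, 0.041, 0.098, 0.014, 0.0, 0.0, 0.0], [1, 0.041, 0.097, 0.015, 0.0, 0.0, 0.0]]
[[1, 0.041, 0.098, 0.014, 0.0, 0.0, 0.0], [1, 0.0, 0.0, 0.069, 0.0, 0.0, 0.0], [1, 0.0, 0.0, 0.07, 0.0, 0.0, 0.0], [1, 0.0, 0.0, 0.069, 0.0, 0.0, 0.0]]
end [0.3903 0.2659 0.006 ] [3.141e+00 1.000e-03 2.906e+00] 14
```

{"fn": "drive_tool", "kwargs": {"motion": [[1,0.085,0.063,-0.022,0,0,0],[1,0.085,0.064,-0.022,0,0,0],[1,0.086,0.063,-0.023,0,0,0],[1,0.085,0.064,-0.022,0,0,0],[1,0.041,0.098,0.014,0,0,0]]}}

```text
clock: 7.28
position: [0.4417, -0.0472, 0.1541]
tcp_rot: [-3.141, 0.004, 2.904]
force: [-0.5, 0.2, -0.6]
finger_gap: 1.0
gripper_force: 0.0
```

{"fn": "drive_tool", "kwargs": {"motion": [[1,0.041,0.097,0.015,0,0,0],[1,0.041,0.098,0.014,0,0,0],[1,0.041,0.097,0.014,0,0,0],[1,0.041,0.098,0.014,0,0,0],[1,0.041,0.097,0.015,0,0,0]]}}

```text
clock: 7.9
position: [0.3991, 0.2148, 0.1169]
tcp_rot: [3.141, 0.001, 2.906]
force: [0.4, 0.3, 0.2]
finger_gap: 0.999
gripper_force: 0.0
```

{"fn": "drive_tool", "kwargs": {"motion": [[1,0.041,0.098,0.014,0,0,0],[1,0,0,0,0,0,0]]}}

```text
clock: 8.15
position: [0.3894, 0.2683, 0.1092]
tcp_rot: [3.141, -0.001, 2.911]
force: [-0.4, -1.1, -0.1]
finger_gap: 1.0
gripper_force: 0.0
```

Run:
```python
from h import *
g=snap('wrist','w3.png'); s=read_state(); print(s['position'],s['tcp_rot'],s['clock'])
print(fit(g,circ(.0275,.012),(.39,.265,0),False))
rows([(.3903,.2658,.004,2.907,1,3)])
```

```text
[0.38996084 0.26666745 0.10934003] [-3.14099257e+00 -4.49714409e-04  2.90975258e+00] 8.2
(array([0.38974919, 0.26591196, 0.        ]), np.float64(-61.802734375))
[[1, 0.0, 0.0, 0.07, 0.0, 0.0, 0.0], [1, -0.001, -0.001, 0.07, 0.0, 0.0, 0.001], [1, 0.0, 0.0, 0.071, 0.0, 0.0, 0.0]]
end [0.3903 0.266  0.0038] [-3.141 -0.     2.907] 3
```

{"fn": "drive_tool", "kwargs": {"motion": [[1,0,0,0.07,0,0,0],[1,-0.001,-0.001,0.07,0,0,0],[1,0,0,0.071,0,0,0],[1,0,0,0,0,0,0]]}}

```text
clock: 8.7
position: [0.3907, 0.2631, 0.0028]
tcp_rot: [-3.14, -0.002, 2.904]
force: [-0.7, -0.5, 1.0]
finger_gap: 1.0
gripper_force: 0.0
```

{"fn": "drive_tool", "kwargs": {"motion": [[-1,0,0,0,0,0,0],[-1,0,0,0,0,0,0],[-1,0,0,0,0,0,0],[-1,0,0,0,0,0,0]], "squeeze": 30}}

```text
clock: 9.2
position: [0.3914, 0.2651, 0.0045]
tcp_rot: [3.141, 0.001, 2.906]
force: [0.2, 1.5, 0.5]
finger_gap: 0.629
gripper_force: 0.4
```

{"fn": "drive_tool", "kwargs": {"motion": [[-1,0,0,-0.1,0,0,0],[-1,0,0,-0.1,0,0,0],[-1,0,0,-0.1,0,0,0]]}}

```text
clock: 9.57
position: [0.3906, 0.2648, 0.1554]
tcp_rot: [-3.141, -0.0, 2.906]
force: [1.4, 0.1, -1.2]
finger_gap: 0.615
gripper_force: 30.0
```

Run:
```python
from h import *
x,y,t=.5538,-.2542,-.235; a=-.034
X=x+a*np.cos(t);Y=y+a*np.sin(t); print(X,Y)
rows([(.45,-.1,.17,2.907,-1,1),(X,Y,.11,2.907,-1,1),(X,Y,.05,2.907,-1,1),(X,Y,.012,2.907,-1,3)])
```

```text
0.52073451239469 -0.2462833384925778
[[-1, -0.041, -0.097, -0.004, 0.0, 0.0, 0.0], [-1, -0.041, -0.098, -0.004, 0.0, 0.0, 0.0], [-1, -0.04, -0.097, -0.004, 0.0, 0.0, 0.0], [-1, -0.041, -0.098, -0.005, 0.0, 0.0, 0.0], [-1, -0.041, -0.097, -0.004, 0.0, 0.0, 0.0]]
[[-1, -0.041, -0.097, -0.004, 0.0, 0.0, 0.0], [-1, -0.04, -0.098, -0.004, 0.0, 0.0, 0.0], [-1, -0.069, -0.084, 0.04, 0.0, 0.0, 0.0], [-1, -0.069, -0.084, 0.04, 0.0, 0.0, 0.0], [-1, -0.068, -0.083, 0.04, 0.0, 0.0, 0.0]]
[[-1, 0.0, 0.0, 0.12, 0.0, 0.0, 0.0], [-1, 0.0, 0.0, 0.025, 0.0, 0.0, 0.0], [-1, 0.0, 0.0, 0.026, 0.0, 0.0, 0.0], [-1, 0.0, 0.0, 0.025, 0.0, 0.0, 0.0]]
end [ 0.5206 -0.2461  0.012 ] [-3.141 -0.     2.906] 14
```

{"fn": "drive_tool", "kwargs": {"motion": [[-1,-0.041,-0.097,-0.004,0,0,0],[-1,-0.041,-0.098,-0.004,0,0,0],[-1,-0.04,-0.097,-0.004,0,0,0],[-1,-0.041,-0.098,-0.005,0,0,0],[-1,-0.041,-0.097,-0.004,0,0,0]]}}

```text
clock: 10.2
position: [0.4334, 0.0027, 0.1648]
tcp_rot: [3.142, 0.001, 2.906]
force: [0.3, 0.6, -0.6]
finger_gap: 0.619
gripper_force: 30.0
```

{"fn": "drive_tool", "kwargs": {"motion": [[-1,-0.041,-0.097,-0.004,0,0,0],[-1,-0.04,-0.098,-0.004,0,0,0],[-1,-0.069,-0.084,0.04,0,0,0],[-1,-0.069,-0.084,0.04,0,0,0],[-1,-0.068,-0.083,0.04,0,0,0]]}}

```text
clock: 10.82
position: [0.5215, -0.2477, 0.1079]
tcp_rot: [3.142, 0.0, 2.906]
force: [1.7, -0.4, 0.1]
finger_gap: 0.622
gripper_force: 30.0
```

{"fn": "drive_tool", "kwargs": {"motion": [[-1,0,0,0.11,0,0,0],[-1,0,0,0.025,0,0,0],[-1,0,0,0.026,0,0,0],[-1,0,0,0.02,0,0,0],[-1,0,0,0,0,0,0]]}}

```text
clock: 11.45
position: [0.5213, -0.2457, 0.0186]
tcp_rot: [-3.141, 0.001, 2.907]
force: [0.0, -0.3, -0.5]
finger_gap: 0.623
gripper_force: 30.0
```

{"fn": "drive_tool", "kwargs": {"motion": [[-1,0,0,0.004,0,0,0],[-1,0,0,0,0,0,0]]}}

```text
clock: 11.7
position: [0.5214, -0.2462, 0.0168]
tcp_rot: [-3.141, 0.001, 2.906]
force: [-0.2, 0.7, -0.4]
finger_gap: 0.617
gripper_force: 30.0
```

{"fn": "drive_tool", "kwargs": {"motion": [[-1,0,0,0.008,0,0,0],[-1,0,0,0.004,0,0,0],[-1,0,0,0,0,0,0]]}}

```text
clock: 12.08
position: [0.5207, -0.2459, 0.0097]
tcp_rot: [3.141, -0.001, 2.906]
force: [-0.4, -0.3, -0.8]
finger_gap: 0.616
gripper_force: 30.0
```

{"fn": "drive_tool", "kwargs": {"motion": [[-1,0,0,0.004,0,0,0],[-1,0,0,0,0,0,0]]}}

```text
clock: 12.32
position: [0.5208, -0.2459, 0.0078]
tcp_rot: [3.141, -0.0, 2.906]
force: [-0.7, 0.7, -1.1]
finger_gap: 0.618
gripper_force: 30.0
```

{"fn": "drive_tool", "kwargs": {"motion": [[-1,0,0,0.003,0,0,0],[-1,0,0,0,0,0,0]]}}

```text
clock: 12.58
position: [0.5212, -0.2462, 0.0075]
tcp_rot: [-3.141, 0.0, 2.906]
force: [-3.0, 2.3, 6.5]
finger_gap: 0.619
gripper_force: 30.0
```

{"fn": "drive_tool", "kwargs": {"motion": [[0.55,0,0,-0.002,0,0,0],[0.55,0,0,0,0,0,0],[0.55,0,0,-0.01,0,0,0],[0.55,0,0,-0.1,0,0,0],[0.55,0,0,-0.12,0,0,0]]}}

```text
clock: 13.2
position: [0.5198, -0.2453, 0.1225]
tcp_rot: [3.14, -0.003, 2.906]
force: [0.8, -0.8, -0.4]
finger_gap: 0.776
gripper_force: 0.0
```

Run:
```python
from h import *
rows([(.4,0,.17,3.12,1,1),(.40,.20,.17,3.315,1,1)])
```

```text
[[1, 0.07, 0.084, -0.019, 0.0, -0.001, -0.014], [1, 0.065, 0.087, -0.019, 0.0, 0.0, -0.013], [1, 0.062, 0.09, -0.018, 0.0, 0.0, -0.014], [1, 0.058, 0.093, -0.019, 0.0, 0.0, -0.014], [1, 0.054, 0.095, -0.019, 0.0, 0.0, -0.013]]
[[1, 0.002, 0.1, 0.0, 0.0, 0.0, -0.016], [1, -0.002, 0.1, 0.0, 0.0, 0.0, -0.015], [1, -0.008, 0.1, 0.0, 0.0, 0.0, -0.016], [1, -0.012, 0.099, 0.0, 0.0, 0.0, -0.015]]
end [0.3999 0.2001 0.1701] [ 3.14   0.    -2.969] 9
```

{"fn": "drive_tool", "kwargs": {"motion": [[1,0.07,0.084,-0.019,0,0,-0.014],[1,0.065,0.087,-0.019,0,0,-0.013],[1,0.062,0.09,-0.018,0,0,-0.014],[1,0.058,0.093,-0.019,0,0,-0.014],[1,0.054,0.095,-0.019,0,0,-0.013]]}}

```text
clock: 13.82
position: [0.4006, 0.0008, 0.1702]
tcp_rot: [3.142, 0.001, 3.12]
force: [0.7, 0.7, -0.3]
finger_gap: 0.994
gripper_force: 0.0
```

{"fn": "drive_tool", "kwargs": {"motion": [[1,0.002,0.1,0,0,0,-0.016],[1,-0.002,0.1,0,0,0,-0.015],[1,-0.008,0.1,0,0,0,-0.016],[1,-0.012,0.099,0,0,0,-0.015],[1,0,0,0,0,0,0]]}}

```text
clock: 14.45
position: [0.4005, 0.2022, 0.1699]
tcp_rot: [3.141, 0.0, -2.963]
force: [-0.3, -0.1, -0.4]
finger_gap: 1.001
gripper_force: 0.0
```

Run:
```python
from h import *
g=snap('top','top1.png'); s=read_state(); print(s['position'],s['tcp_rot'])
q1,f=fitbin(load('top0.png'),(.558,.26,.17),models=[rect(.208,.152,.05),rect(.188,.132,.05,.014)]); print('blue',q1,f)
O,I,F=rect(.208,.152,.05),rect(.188,.132,.05,.014),rect(.168,.112,.003,.012)
q2,f=fitbin(g,(.5538,-.2542,-.235),models=[O,I]); print('grey',q2,f)
a=[circ(.03,.023),(.587,-.262,0)];b=[circ(.0275,.015),(.5207,-.246,0)]
ra=fit(g,a[0],a[1],False);rb=fit(g,b[0],b[1],False); print(ra,rb)
overlay(g,[place(O,q2),place(I,q2),place(a[0],ra[0]),place(b[0],rb[0])],'g1.png',(375,145,457,237),5)
overlay(load('top0.png'),[place(O,q1),place(I,q1)],'b1.png',(185,145,267,237),5)
cv2.imwrite('pics/gb1.png',np.hstack([cv2.convertScaleAbs(cv2.imread('pics/'+f),alpha=1.4)[:,:400] for f in('b1.png','g1.png')]))
```

```text
[0.4006094  0.20056462 0.16964247] [-3.14128911e+00 -1.37438833e-04 -2.96538091e+00]
blue [0.55122831 0.25855315 0.17148361] -44.54266357421875
grey [ 0.54769953 -0.24091157 -0.25158062] -54.81953811645508
(array([ 0.58572776, -0.2651519 ,  0.        ]), np.float64(-116.90283203125)) (array([ 0.5200734 , -0.24666819,  0.        ]), np.float64(-133.22161865234375))
```

View pics/gb1.png

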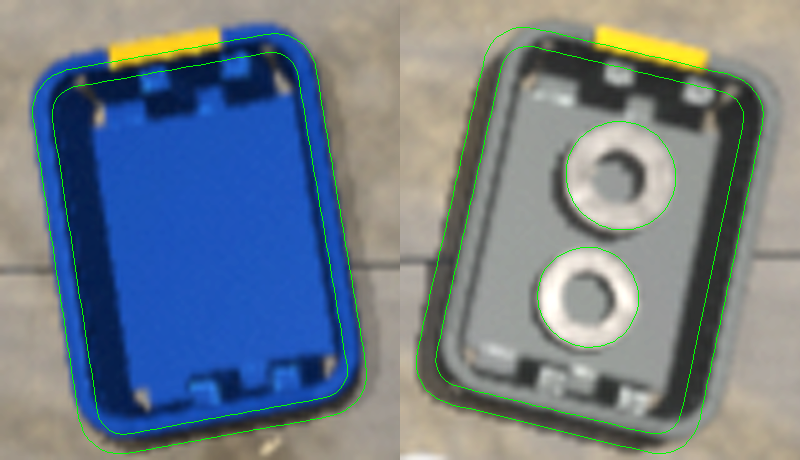

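The left panel shows the blue bin, where the outline needs to shift up about 10 px, giving the pose (0.5575, 0.260, 0.172). The right panel shows both rings flat and apart in the grey bin, at (620,175) and (588,297). Next I'll grip the blue bin's inner long rim.

Run:
```python
from h import *
rows([(.5697,.190,.13,-2.9696,1,1),(.5697,.190,.038,-2.9696,1,3)])
```

```text
[[1, -0.11, -0.027, 0.026, 0.0, 0.0, 0.0], [1, -0.11, -0.026, 0.027, 0.0, 0.0, 0.001], [1, -0.109, -0.027, 0.026, 0.0, 0.0, 0.0], [1, 0.0, 0.0, 0.061, 0.0, 0.0, 0.0], [1, 0.0, 0.0, 0.062, 0.0, 0.0, 0.0]]
[[1, 0.0, 0.0, 0.061, 0.0, 0.0, 0.0]]
end [0.5696 0.1898 0.0381] [-3.141 -0.    -2.969] 6
```

{"fn": "drive_tool", "kwargs": {"motion": [[1,-0.11,-0.027,0.026,0,0,0],[1,-0.11,-0.026,0.027,0,0,0.001],[1,-0.109,-0.027,0.026,0,0,0],[1,0,0,0.061,0,0,0],[1,0,0,0.062,0,0,0]]}}

```text
clock: 15.12
position: [0.5709, 0.1858, 0.0676]
tcp_rot: [-3.141, -0.0, -2.975]
force: [-0.0, -0.2, 0.4]
finger_gap: 0.999
gripper_force: 0.0
```

{"fn": "drive_tool", "kwargs": {"motion": [[1,0,0,0.061,0,0,0],[1,0,0,0,0,0,0]]}}

```text
clock: 15.38
position: [0.5675, 0.1859, 0.0353]
tcp_rot: [-3.141, -0.006, -2.974]
force: [-0.5, 0.1, -0.2]
finger_gap: 1.001
gripper_force: 0.0
```

{"fn": "drive_tool", "kwargs": {"motion": [[-1,0,0,0,0,0,0],[-1,0,0,0,0,0,0],[-1,0,0,0,0,0,0],[-1,0,0,0,0,0,0],[-1,0,0,0,0,0,0]], "squeeze": 40}}

```text
clock: 16.0
position: [0.57, 0.1883, 0.0383]
tcp_rot: [-3.142, 0.0, -2.972]
force: [-0.2, -0.1, -0.4]
finger_gap: 0.518
gripper_force: 0.0
```

{"fn": "drive_tool", "kwargs": {"motion": [[-1,0,0,0,0,0,0],[-1,0,0,0,0,0,0],[-1,0,0,0,0,0,0],[-1,0,0,0,0,0,0],[-1,0,0,0,0,0,0]]}}

```text
clock: 16.62
position: [0.5699, 0.1883, 0.038]
tcp_rot: [3.142, -0.0, -2.972]
force: [0.1, 1.0, -0.1]
finger_gap: 0.111
gripper_force: 40.0
```

Run:
```python
from h import *
rows([(.5697,.188,.14,-2.9696,-1,3),(.46,.14,.24,-2.9696,-1,1),(.45,.0,.24,1.65,-1,1),(.47,-.15,.24,-.236,-1,1),(.5706,-.1852,.17,-.236,-1,1)])
```

```text
[[-1, 0.0, 0.0, -0.068, 0.0, 0.0, 0.0], [-1, 0.0, 0.0, -0.068, 0.0, 0.0, 0.0], [-1, 0.0, 0.0, -0.068, 0.0, 0.0, -0.001], [-1, 0.078, -0.019, -0.067, 0.0, 0.0, 0.0], [-1, 0.077, -0.019, -0.066, 0.0, 0.0, 0.0]]
[[-1, 0.078, -0.019, -0.067, 0.0, 0.0, 0.0], [-1, 0.007, -0.027, 0.0, 0.0, 0.0, 0.053], [-1, 0.002, -0.028, 0.0, 0.0, 0.0, 0.053], [-1, -0.003, -0.028, 0.0, 0.0, 0.0, 0.053], [-1, -0.007, -0.027, 0.0, 0.0, 0.0, 0.053]]
[[-1, -0.011, -0.026, 0.0, 0.0, 0.0, 0.053], [-1, -0.016, -0.023, 0.0, 0.0, 0.0, 0.053], [-1, -0.019, -0.021, 0.0, 0.0, 0.0, 0.053], [-1, -0.023, -0.017, 0.0, 0.0, 0.0, 0.053], [-1, -0.024, -0.013, 0.0, 0.0, 0.0, 0.053]]
[[-1, -0.027, -0.009, 0.0, 0.0, 0.0, 0.053], [-1, -0.027, 0.002, 0.0, 0.0, 0.0, 0.055], [-1, -0.027, 0.006, 0.0, 0.0, 0.0, 0.054], [-1, -0.026, 0.011, 0.0, 0.0, 0.0, 0.055], [-1, -0.023, 0.014, 0.0, 0.0, 0.0, 0.054]]
[[-1, -0.02, 0.019, 0.0, 0.0, 0.0, 0.055], [-1, -0.017, 0.022, 0.0, 0.0, 0.0, 0.054], [-1, -0.013, 0.024, 0.0, 0.0, 0.0, 0.055], [-1, -0.009, 0.026, 0.0, 0.0, 0.0, 0.054], [-1, -0.004, 0.027, 0.0, 0.0, 0.0, 0.055]]
[[-1, 0.001, 0.028, 0.0, 0.0, 0.0, 0.055], [-1, 0.006, 0.027, 0.0, 0.0, 0.0, 0.054], [-1, 0.071, 0.007, 0.047, 0.0, 0.0, 0.0], [-1, 0.07, 0.007, 0.046, 0.0, 0.0, 0.0], [-1, 0.071, 0.007, 0.047, 0.0, 0.0, 0.0]]
end [ 0.5708 -0.185   0.1699] [-3.142  0.    -0.236] 30
```

{"fn": "drive_tool", "kwargs": {"motion": [[-1,0,0,-0.03,0,0,0],[-1,0,0,-0.08,0,0,0],[-1,0,0,-0.094,0,0,0],[-1,0.078,-0.019,-0.067,0,0,0],[-1,0.077,-0.019,-0.066,0,0,0]]}}

```text
clock: 17.25
position: [0.4961, 0.156, 0.2088]
tcp_rot: [-3.141, 0.001, -2.972]
force: [0.5, 0.1, -0.5]
finger_gap: 0.109
gripper_force: 40.0
```

{"fn": "drive_tool", "kwargs": {"motion": [[-1,0.078,-0.019,-0.067,0,0,0],[-1,0.007,-0.027,0,0,0,0.053],[-1,0.002,-0.028,0,0,0,0.053],[-1,-0.003,-0.028,0,0,0,0.053],[-1,-0.007,-0.027,0,0,0,0.053]]}}

```text
clock: 17.88
position: [0.4558, 0.084, 0.2411]
tcp_rot: [3.141, 0.001, 2.64]
force: [-0.7, -0.4, -1.6]
finger_gap: 0.109
gripper_force: 40.0
```

{"fn": "drive_tool", "kwargs": {"motion": [[-1,-0.011,-0.026,0,0,0,0.053],[-1,-0.016,-0.023,0,0,0,0.053],[-1,-0.019,-0.021,0,0,0,0.053],[-1,-0.023,-0.017,0,0,0,0.053],[-1,-0.024,-0.013,0,0,0,0.053]]}}

```text
clock: 18.5
position: [0.4502, 0.014, 0.241]
tcp_rot: [3.141, 0.001, 1.807]
force: [-0.0, -0.3, -1.5]
finger_gap: 0.111
gripper_force: 40.0
```

Run:
```python
from h import *
s=read_state(); print(s['position'],s['tcp_rot'],s['joint_pos'],s['finger_gap'])
rows([(.46,-.02,.24,1.4,-1,1),(.47,-.15,.24,-.236,-1,1),(.5706,-.1852,.17,-.236,-1,1)])
```

```text
[0.45023873 0.01400887 0.24098193] [3.14086896e+00 5.45865402e-04 1.80722872e+00] [-1.44099231e-01 -2.24603778e-01  1.93615291e+00 -2.40433672e-04
  1.42916885e+00 -3.80497984e-01] 0.11055729409286316
[[-1, -0.024, 0.001, 0.001, 0.0, 0.0, 0.043], [-1, -0.023, 0.004, 0.0, 0.0, 0.0, 0.043], [-1, -0.022, 0.007, 0.001, 0.0, 0.0, 0.044], [-1, -0.025, 0.006, 0.0, 0.0, 0.0, 0.052], [-1, -0.024, 0.011, 0.0, 0.0, 0.0, 0.052]]
[[-1, -0.022, 0.014, 0.0, 0.0, 0.0, 0.052], [-1, -0.019, 0.018, 0.0, 0.0, 0.0, 0.052], [-1, -0.016, 0.02, 0.0, 0.0, 0.0, 0.052], [-1, -0.013, 0.023, 0.0, 0.0, 0.0, 0.052], [-1, -0.009, 0.025, 0.0, 0.0, 0.0, 0.052]]
[[-1, -0.004, 0.026, 0.0, 0.0, 0.0, 0.052], [-1, -0.001, 0.026, 0.0, 0.0, 0.0, 0.052], [-1, 0.004, 0.025, 0.0, 0.0, 0.0, 0.052], [-1, 0.071, 0.007, 0.047, 0.0, 0.0, 0.0], [-1, 0.07, 0.008, 0.047, 0.0, 0.0, 0.0]]
[[-1, 0.071, 0.007, 0.046, 0.0, 0.0, 0.0]]
end [ 0.5705 -0.1852  0.1702] [ 3.141e+00 -1.000e-03 -2.350e-01] 16
```

{"fn": "drive_tool", "kwargs": {"motion": [[-1,-0.024,0.001,0.001,0,0,0.043],[-1,-0.023,0.004,0,0,0,0.043],[-1,-0.022,0.007,0.001,0,0,0.044],[-1,-0.025,0.006,0,0,0,0.052],[-1,-0.024,0.011,0,0,0,0.052]]}}

```text
clock: 19.12
position: [0.4622, -0.0456, 0.2399]
tcp_rot: [3.141, -0.0, 1.072]
force: [-0.3, 0.8, -1.8]
finger_gap: 0.111
gripper_force: 40.0
```

{"fn": "drive_tool", "kwargs": {"motion": [[-1,-0.022,0.014,0,0,0,0.052],[-1,-0.019,0.018,0,0,0,0.052],[-1,-0.016,0.02,0,0,0,0.052],[-1,-0.013,0.023,0,0,0,0.052],[-1,-0.009,0.025,0,0,0,0.052]]}}

```text
clock: 19.75
position: [0.4675, -0.1108, 0.24]
tcp_rot: [3.141, -0.001, 0.255]
force: [0.2, -0.4, -2.0]
finger_gap: 0.111
gripper_force: 40.0
```

{"fn": "drive_tool", "kwargs": {"motion": [[-1,-0.004,0.026,0,0,0,0.052],[-1,-0.001,0.026,0,0,0,0.052],[-1,0.004,0.025,0,0,0,0.052],[-1,0.071,0.007,0.047,0,0,0],[-1,0.07,0.008,0.047,0,0,0]]}}

```text
clock: 20.38
position: [0.5392, -0.1732, 0.1932]
tcp_rot: [3.141, -0.003, -0.23]
force: [0.0, 0.3, -0.9]
finger_gap: 0.105
gripper_force: 40.0
```

{"fn": "drive_tool", "kwargs": {"motion": [[-1,0.071,0.007,0.046,0,0,0],[-1,0,0,0,0,0,0],[-1,0,0,0,0,0,0]]}}

```text
clock: 20.75
position: [0.5714, -0.1838, 0.1697]
tcp_rot: [-3.142, 0.0, -0.229]
force: [-0.9, 0.3, -1.0]
finger_gap: 0.11
gripper_force: 40.0
```

Run:
```python
from h import *
s=read_state(); print(s['position'],s['tcp_rot'],s['finger_gap'])
t=snap('top','top2.png'); c=snap('scene','sc2.png')
h=.17-.038; p=(.5538,-.2542,-.236)
O,I=rect(.208,.152,.05),rect(.188,.132,.05,.014)
lift=[0,0,h]
overlay(t,[place(O+lift,p),place(I+lift,p)],'t2.png',(360,110,480,250),3.4)
overlay(c,[place(O+lift,p),place(I+lift,p)],'c2.png',(340,130,540,330),2.38)
a,b=cv2.imread('pics/t2.png'),cv2.imread('pics/c2.png'); H=476
cv2.imwrite('pics/tc2.png',np.hstack([a[:476,:324+84],cv2.resize(b,(390,476))])[:, :800])
```

```text
[ 0.57142722 -0.18379697  0.1696888 ] [-3.14157998e+00  2.38810720e-04 -2.29272560e-01] 0.10987906426897627
```

View pics/tc2.png

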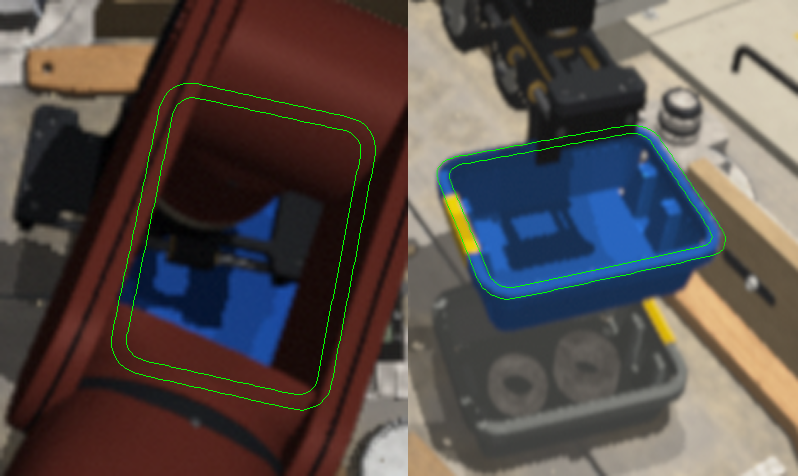

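The scene view (right panel) shows the blue bin's rim right on the predicted outline, centre about (580,210), with its clip opposite the grey bin's clip. The arm hides the bin in the top view. I'll measure both bins with the scene camera.

Run:
```python
from h import *
g0=load('scene0.png'); c=load('sc2.png'); t1=load('top1.png')
O,I,F=rect(.208,.152,.05),rect(.188,.132,.05,.014),rect(.168,.112,.003,.012)
p=(.5538,-.2542,-.236)
q,f=fitbin(g0,p); print('grey scene OIF',q,f)
qo,f=fitbin(g0,p,models=[O,I]); print('grey scene OI',qo,f)
qt,f=fitbin(load('top0.png'),p); print('grey top0',qt,f)
b,f=fitbin(c,p,h=.132,models=[O,I]); print('blue scene OI',b,f)
qb,f=fit(c,O,p,True,1.0,.132); print('blue O',qb,f)
overlay(g0,[place(O,qo),place(I,qo),place(O,q),place(F,q)],'gs.png',(340,230,490,330),4)
```

```text
grey scene OIF [ 0.55362984 -0.25041123 -0.24139843] -68.05977630615234
grey scene OI [ 0.5542869  -0.25115274 -0.24146605] -52.997840881347656
grey top0 [ 0.55376846 -0.25430203 -0.23912069] -72.58364868164062
blue scene OI [ 0.55429086 -0.25248641 -0.23818982] -49.235145568847656
blue O [ 0.55295257 -0.25277722 -0.22485979] -171.73098754882812
```

View pics/gs.png

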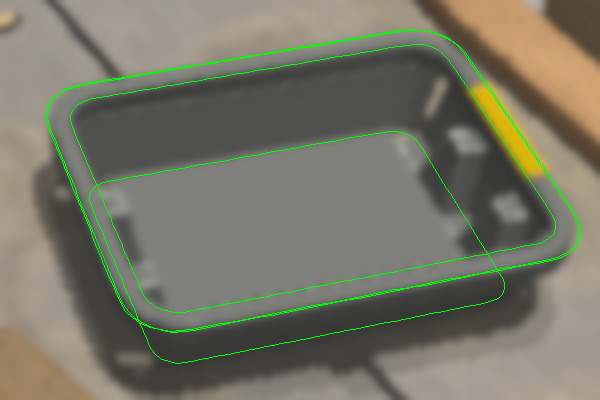

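The scene fit lies exactly on the grey rim, and the blue bin is within about 1.3 mm and 0.01 rad of it. I'll descend slowly with a 1 mm correction.

{"fn": "drive_tool", "kwargs": {"motion": [[-1,0,-0.002,0.05,0,0,0.001],[-1,0,0,0.06,0,0,0.001],[-1,0,0,0.04,0,0,0],[-1,0,0,0.016,0,0,0],[-1,0,0,0,0,0,0]]}}

```text
clock: 21.48
position: [0.572, -0.183, 0.0863]
tcp_rot: [3.142, -0.0, -0.236]
force: [0.6, -0.2, -0.4]
finger_gap: 0.11
gripper_force: 40.0
```

{"fn": "drive_tool", "kwargs": {"motion": [[-1,0,0,0.01,0,0,0],[-1,0,0,0.008,0,0,0],[-1,0,0,0,0,0,0]]}}

```text
clock: 21.85
position: [0.5718, -0.1829, 0.0768]
tcp_rot: [-3.142, 0.0, -0.236]
force: [-1.1, -0.8, -1.6]
finger_gap: 0.11
gripper_force: 40.0
```

Run:
```python
from h import *
s=read_state(); print(s['position'],s['tcp_rot'],s['force'],s['wrist_torque'])
c=snap('scene','sc3.png')
O,I=rect(.208,.152,.05),rect(.188,.132,.05,.014)
print(fitbin(c,(.5543,-.2512,-.24),h=s['position'][2]-.038,models=[O,I]))
```

```text
[ 0.57181742 -0.18286237  0.07682482] [-3.14152002e+00  4.50569410e-04 -2.35557644e-01] [-1.14875439 -0.8299812  -1.57316375] [0.00708025 0.16957768 0.0294579 ]
(array([ 0.55359442, -0.25142191, -0.22927935]), np.float64(-47.719390869140625))
```

No contact yet; I'll keep lowering until it seats.

{"fn": "drive_tool", "kwargs": {"motion": [[-1,0,0,0.003,0,0,0],[-1,0,0,0,0,0,0]]}}

```text
clock: 22.15
position: [0.5719, -0.1829, 0.0755]
tcp_rot: [-3.142, 0.0, -0.236]
force: [-0.0, -0.2, -0.8]
finger_gap: 0.107
gripper_force: 40.0
```

{"fn": "drive_tool", "kwargs": {"motion": [[-1,0,0,0.002,0,0,0],[-1,0,0,0,0,0,0]]}}

```text
clock: 22.4
position: [0.5719, -0.1829, 0.0745]
tcp_rot: [-3.142, 0.0, -0.236]
force: [0.2, -0.0, -1.5]
finger_gap: 0.108
gripper_force: 40.0
```

{"fn": "drive_tool", "kwargs": {"motion": [[-1,0,0,0.002,0,0,0],[-1,0,0,0,0,0,0]]}}

```text
clock: 22.65
position: [0.5721, -0.183, 0.0736]
tcp_rot: [3.141, -0.0, -0.235]
force: [-0.1, -0.4, 0.1]
finger_gap: 0.111
gripper_force: 40.0
```

{"fn": "drive_tool", "kwargs": {"motion": [[-1,0,0,0.002,0,0,0],[-1,0,0,0,0,0,0]]}}

```text
clock: 22.9
position: [0.5723, -0.1828, 0.073]
tcp_rot: [-3.142, -0.001, -0.235]
force: [-1.1, 2.1, 3.7]
finger_gap: 0.113
gripper_force: 40.0
```

{"fn": "drive_tool", "kwargs": {"motion": [[-0.4,0,0,0,0,0,0],[-0.4,0,0,0,0,0,0],[-0.4,0,0,0,0,0,0],[-0.4,0,0,0,0,0,0]]}}

```text
clock: 23.4
position: [0.5719, -0.183, 0.0724]
tcp_rot: [3.142, 0.0, -0.236]
force: [0.0, -0.3, -1.3]
finger_gap: 0.298
gripper_force: 0.0
```

{"fn": "drive_tool", "kwargs": {"motion": [[-0.4,0,0,-0.02,0,0,0],[-0.4,0,0,-0.06,0,0,0],[-0.4,0,0,-0.1,0,0,0],[-0.4,0,0,-0.1,0,0,0]]}}

```text
clock: 23.9
position: [0.5718, -0.1828, 0.2145]
tcp_rot: [3.142, -0.0, -0.236]
force: [0.6, 0.3, -0.2]
finger_gap: 0.301
gripper_force: 0.0
```

Run:
```python
from h import *
s=read_state(); print(s['position'],s['tcp_rot'],s['finger_gap'])
c=snap('scene','sc4.png')
O,I=rect(.208,.152,.05),rect(.188,.132,.05,.014)
p,f=fitbin(c,(.5543,-.2512,-.24),h=.036,models=[O,I]); print(p,f)
overlay(c,[place(O+[0,0,.036],p)],'sc4o.png',(340,210,500,330),4)
rows([(.45,-.15,.2,-.236,1,1),(.4052,-.1524,.11,-.236,1,1)])
```

```text
[ 0.5718026  -0.18283974  0.21448802] [ 3.14157495e+00 -5.46765960e-05 -2.35542440e-01] 0.30138025289321113
[ 0.55400175 -0.251054   -0.23824294] -54.027618408203125
[[1, -0.087, -0.003, 0.015, 0.001, -0.004, 0.0], [1, -0.086, -0.003, 0.015, 0.0, 0.0, 0.0], [1, -0.087, -0.002, 0.016, 0.0, 0.0, 0.0], [1, -0.043, 0.013, 0.09, 0.0, 0.0, 0.0], [1, -0.043, 0.012, 0.09, 0.0, 0.0, 0.0]]
end [ 0.4052 -0.1523  0.1099] [-3.141e+00  1.000e-03 -2.350e-01] 5
```

View pics/sc4o.png

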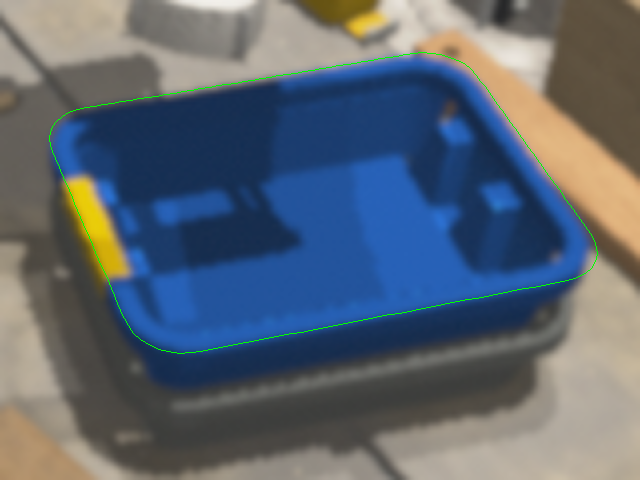

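The picture shows the blue bin sitting level on the grey one (rim outline fitted at 36 mm, clip at (98,225)), with origins within about 0.5 mm and the angle within 0.004 rad. Next is bearing b.

{"fn": "drive_tool", "kwargs": {"motion": [[1,-0.087,-0.003,0.015,0,0,0],[1,-0.086,-0.003,0.015,0,0,0],[1,-0.087,-0.002,0.016,0,0,0],[1,-0.043,0.013,0.09,0,0,0],[1,-0.043,0.012,0.09,0,0,0]]}}

```text
clock: 24.58
position: [0.4019, -0.1513, 0.0998]
tcp_rot: [3.14, -0.004, -0.235]
force: [-0.1, -1.1, -0.7]
finger_gap: 0.786
gripper_force: 0.0
```

{"fn": "drive_tool", "kwargs": {"motion": [[1,0,0,0,0,0,0],[1,0,0,0,0,0,0]]}}

```text
clock: 24.82
position: [0.4037, -0.1518, 0.1018]
tcp_rot: [3.141, -0.003, -0.236]
force: [-0.2, 0.4, 0.5]
finger_gap: 0.971
gripper_force: 0.0
```

Run:
```python
from h import *
g=grab_frame('wrist'); print(fit(g,circ(.031,.016),(.405,-.152,0),False))
s=read_state(); print(s['position'],s['tcp_rot'],s['clock'])
rows([(.405,-.1522,.005,-.236,1,3)])
```

```text
(array([ 0.40518229, -0.15196903,  0.        ]), np.float64(-120.45372009277344))
[ 0.40434448 -0.15205767  0.10224734] [ 3.14031222 -0.00461125 -0.23557062] 24.875
[[1, 0.0, 0.0, 0.065, 0.0, -0.001, 0.0], [1, 0.0, 0.0, 0.065, 0.0, 0.0, 0.0], [1, 0.001, 0.0, 0.064, 0.0, 0.0, 0.0]]
end [ 0.405  -0.1524  0.0052] [ 3.14e+00 -1.00e-03 -2.36e-01] 3
```

{"fn": "drive_tool", "kwargs": {"motion": [[1,0,0,0.065,0,-0.001,0],[1,0,0,0.065,0,0,0],[1,0.001,0,0.064,0,0,0],[1,0,0,0,0,0,0]]}}

```text
clock: 25.38
position: [0.403, -0.1511, 0.0027]
tcp_rot: [-3.141, 0.004, -0.235]
force: [-0.7, 0.0, 0.3]
finger_gap: 1.004
gripper_force: 0.0
```

{"fn": "drive_tool", "kwargs": {"motion": [[-1,0,0,0,0,0,0],[-1,0,0,0,0,0,0],[-1,0,0,0,0,0,0],[-1,0,0,0,0,0,0],[-1,0,0,0,0,0,0]], "squeeze": 30}}

```text
clock: 26.0
position: [0.4027, -0.1513, 0.0035]
tcp_rot: [3.141, 0.002, -0.236]
force: [-1.4, 1.2, 6.0]
finger_gap: 0.706
gripper_force: 30.0
```

{"fn": "drive_tool", "kwargs": {"motion": [[-1,0,0,-0.11,0,0,0],[-1,0,0,-0.12,0,0,0],[-1,0,0,-0.12,0,0,0]]}}

```text
clock: 26.38
position: [0.4018, -0.1506, 0.1788]
tcp_rot: [-3.141, 0.004, -0.236]
force: [0.7, -0.2, -2.4]
finger_gap: 0.706
gripper_force: 30.0
```

Run:
```python
from h import *
x,y,t=.5545,-.2522,-.238; a=.035
X=x+a*np.cos(t);Y=y+a*np.sin(t); print(X,Y)
rows([(X,Y,.17,-.237,-1,1),(X,Y,.085,-.237,-1,2),(X,Y,.05,-.237,-1,2)])
```

```text
0.5885134002989426 -0.26045158167286087
[[-1, 0.104, 0.032, 0.004, 0.0, 0.001, 0.0], [-1, 0.103, 0.031, 0.004, 0.0, 0.0, 0.0], [-1, 0.104, 0.032, 0.004, 0.0, 0.0, 0.0], [-1, 0.103, 0.031, 0.005, 0.0, 0.0, 0.0], [-1, 0.0, 0.0, 0.085, 0.0, 0.0, 0.0]]
[[-1, 0.001, 0.001, 0.085, 0.0, 0.0, 0.0], [-1, 0.0, 0.0, 0.035, 0.0, 0.0, 0.0], [-1, 0.0, 0.0, 0.035, 0.0, 0.0, 0.0]]
end [ 0.5886 -0.2607  0.0498] [-3.141e+00  1.000e-03 -2.360e-01] 8
```

{"fn": "drive_tool", "kwargs": {"motion": [[-1,0.1,0.032,0.004,0,0,0],[-1,0.103,0.031,0.004,0,0,0],[-1,0.102,0.032,0.004,0,0,0],[-1,0.103,0.031,0.005,0,0,0],[-1,0,0,0.085,0,0,0]]}}

```text
clock: 27.0
position: [0.5913, -0.2634, 0.1287]
tcp_rot: [3.139, -0.006, -0.236]
force: [-0.5, -0.8, -3.1]
finger_gap: 0.704
gripper_force: 30.0
```

{"fn": "drive_tool", "kwargs": {"motion": [[-1,0.001,0.001,0.085,0,0,0],[-1,0,0,0.035,0,0,0],[-1,0,0,0.03,0,0,0],[-1,0,0,0,0,0,0],[-1,0,0,0,0,0,0]]}}

```text
clock: 27.62
position: [0.5874, -0.261, 0.0527]
tcp_rot: [3.141, 0.0, -0.235]
force: [-0.0, 0.2, -2.2]
finger_gap: 0.701
gripper_force: 30.0
```

{"fn": "drive_tool", "kwargs": {"motion": [[-1,0,0,0.008,0,0,0],[-1,0,0,0,0,0,0]]}}

```text
clock: 27.88
position: [0.5864, -0.2605, 0.0473]
tcp_rot: [3.141, 0.003, -0.236]
force: [0.2, 0.6, -2.2]
finger_gap: 0.703
gripper_force: 30.0
```

{"fn": "drive_tool", "kwargs": {"motion": [[-1,0,0,0.004,0,0,0],[-1,0,0,0,0,0,0]]}}

```text
clock: 28.12
position: [0.5861, -0.2603, 0.0447]
tcp_rot: [-3.141, 0.003, -0.236]
force: [0.2, 0.1, -1.3]
finger_gap: 0.702
gripper_force: 30.0
```

{"fn": "drive_tool", "kwargs": {"motion": [[-1,0,0,0.003,0,0,0],[-1,0,0,0,0,0,0]]}}

```text
clock: 28.38
position: [0.5861, -0.2603, 0.0432]
tcp_rot: [-3.142, 0.003, -0.236]
force: [0.5, 0.2, -2.7]
finger_gap: 0.699
gripper_force: 30.0
```

{"fn": "drive_tool", "kwargs": {"motion": [[-1,0,0,0.002,0,0,0],[-1,0,0,0,0,0,0]]}}

```text
clock: 28.62
position: [0.5861, -0.2604, 0.0423]
tcp_rot: [-3.142, 0.003, -0.236]
force: [0.6, 0.0, -1.5]
finger_gap: 0.701
gripper_force: 30.0
```

{"fn": "drive_tool", "kwargs": {"motion": [[-1,0,0,0.003,0,0,0],[-1,0,0,0,0,0,0]]}}

```text
clock: 28.88
position: [0.5864, -0.2605, 0.042]
tcp_rot: [3.141, 0.003, -0.235]
force: [-2.5, 1.3, 5.4]
finger_gap: 0.707
gripper_force: 30.0
```

{"fn": "drive_tool", "kwargs": {"motion": [[0.65,0,0,0,0,0,0],[0.65,0,0,0,0,0,0],[0.65,0,0,-0.01,0,0,0],[0.65,0,0,-0.08,0,0,0],[0.65,0,0,-0.12,0,0,0]]}}

```text
clock: 29.5
position: [0.5849, -0.2596, 0.1446]
tcp_rot: [-3.14, 0.008, -0.236]
force: [-0.2, -0.2, 1.3]
finger_gap: 0.823
gripper_force: 0.0
```

Run:
```python
from h import *
# bearing a at (.462,.078): closing line parallel to the gauge's long side (heading .29) 
rows([(.5861,-.2604,.2,-.236,1,1),(.47,-.03,.16,.05,1,1),(.462,.078,.11,.29,1,1)])
```

```text
[[1, 0.002, 0.001, -0.111, 0.0, 0.003, 0.0], [1, -0.067, -0.079, 0.016, 0.0, 0.0, -0.018], [1, -0.062, -0.082, 0.016, 0.0, 0.0, -0.018], [1, -0.057, -0.086, 0.016, 0.0, -0.001, -0.019], [1, -0.053, -0.089, 0.016, 0.0, 0.0, -0.018]]
[[1, -0.047, -0.092, 0.017, 0.0, 0.0, -0.018], [1, -0.002, -0.108, 0.05, -0.001, 0.0, -0.038], [1, 0.01, -0.108, 0.05, 0.0, 0.0, -0.038]]
end [0.4618 0.078  0.1098] [3.14e+00 1.00e-03 2.89e-01] 8
```

{"fn": "drive_tool", "kwargs": {"motion": [[1,0.002,0.001,-0.111,0,0.003,0],[1,-0.067,-0.079,0.016,0,0,-0.018],[1,-0.062,-0.082,0.016,0,0,-0.018],[1,-0.057,-0.086,0.016,0,0,-0.019],[1,-0.053,-0.089,0.016,0,0,-0.018]]}}

```text
clock: 30.12
position: [0.4938, -0.0757, 0.1687]
tcp_rot: [3.14, -0.007, -0.005]
force: [0.9, 0.3, -0.0]
finger_gap: 0.998
gripper_force: 0.0
```

{"fn": "drive_tool", "kwargs": {"motion": [[1,-0.047,-0.092,0.017,0,0,-0.018],[1,-0.002,-0.108,0.05,0,0,-0.038],[1,0.01,-0.108,0.05,0,0,-0.038],[1,0,0,0,0,0,0],[1,0,0,0,0,0,0]]}}

```text
clock: 30.75
position: [0.4641, 0.077, 0.1101]
tcp_rot: [3.138, -0.006, 0.29]
force: [0.3, 0.6, -0.5]
finger_gap: 0.996
gripper_force: 0.0
```

Run:
```python
from h import *
g=grab_frame('wrist'); q=fit(g,circ(.031,.016),(.462,.078,0),False)[0]; print(q)
s=read_state(); print(s['position'],s['tcp_rot'],s['clock'])
rows([(q[0],q[1],.005,.29,1,3)])
```

```text
[0.46273589 0.07798593 0.        ]
[0.46457596 0.07646342 0.1104628 ] [ 3.13762517 -0.00681266  0.28829057] 30.8
[[1, -0.001, -0.002, 0.07, 0.001, -0.002, 0.0], [1, -0.001, -0.001, 0.071, 0.0, 0.0, 0.0], [1, -0.001, -0.001, 0.07, 0.0, 0.0, -0.001]]
end [0.4629 0.0778 0.005 ] [ 3.141e+00 -1.000e-03  2.910e-01] 3
```

{"fn": "drive_tool", "kwargs": {"motion": [[1,-0.001,-0.002,0.07,0.001,-0.002,0],[1,-0.001,-0.001,0.071,0,0,0],[1,-0.001,-0.001,0.07,0,0,0],[1,0,0,0,0,0,0]]}}

```text
clock: 31.3
position: [0.4613, 0.0771, 0.0032]
tcp_rot: [-3.141, 0.003, 0.286]
force: [0.1, -0.1, -0.9]
finger_gap: 0.998
gripper_force: 0.0
```

{"fn": "drive_tool", "kwargs": {"motion": [[-1,0,0,0,0,0,0],[-1,0,0,0,0,0,0],[-1,0,0,0,0,0,0],[-1,0,0,0,0,0,0],[-1,0,0,0,0,0,0]], "squeeze": 30}}

```text
clock: 31.92
position: [0.4626, 0.0785, 0.005]
tcp_rot: [3.141, -0.0, 0.289]
force: [-1.6, -0.3, 6.4]
finger_gap: 0.701
gripper_force: 30.0
```

{"fn": "drive_tool", "kwargs": {"motion": [[-1,0,0,-0.11,0,0,0],[-1,0,0,-0.12,0,0,0],[-1,0,0,-0.12,0,0,0]]}}

```text
clock: 32.3
position: [0.4611, 0.0786, 0.1803]
tcp_rot: [-3.141, 0.002, 0.289]
force: [1.1, -0.8, -0.8]
finger_gap: 0.704
gripper_force: 30.0
```

Run:
```python
from h import *
x,y,t=.5545,-.2522,-.238; a=-.036
X=x+a*np.cos(t);Y=y+a*np.sin(t); print(X,Y)
rows([(.46,-.08,.18,-.1,-1,1),(X,Y,.17,-.237,-1,1),(X,Y,.085,-.237,-1,2),(X,Y,.053,-.237,-1,2)])
c=snap('scene','sc5.png'); O,I=rect(.208,.152,.05),rect(.188,.132,.05,.014)
print(fitbin(c,(.5543,-.2512,-.24),h=.036,models=[O,I]), fit(c,circ(.031,.055),(.5875,-.26,0),False))
```

```text
0.5195147882639448 -0.24371265885077167
[[-1, -0.031, 0.101, 0.0, 0.0, 0.001, 0.041], [-1, -0.018, 0.104, 0.0, 0.0, 0.0, 0.042], [-1, -0.003, 0.106, 0.001, 0.0, 0.0, 0.041], [-1, 0.05, 0.105, 0.007, 0.0, 0.0, 0.015], [-1, 0.055, 0.102, 0.006, 0.0, 0.0, 0.014]]
[[-1, 0.06, 0.099, 0.007, 0.0, 0.0, 0.015], [-1, 0.0, 0.0, 0.085, 0.0, 0.0, 0.0], [-1, 0.0, 0.0, 0.085, 0.0, 0.0, 0.0], [-1, 0.0, 0.0, 0.032, 0.0, 0.0, 0.0], [-1, 0.0, 0.001, 0.032, 0.0, 0.0, 0.0]]
end [ 0.5195 -0.244   0.0528] [-3.141e+00 -1.000e-03 -2.380e-01] 10
(array([ 0.55352904, -0.25158689, -0.23183339]), np.float64(-57.516998291015625)) (array([ 0.58826436, -0.25982505,  0.        ]), np.float64(-277.6575927734375))
```

{"fn": "drive_tool", "kwargs": {"motion": [[-1,-0.031,0.101,0,0,0,0.041],[-1,-0.018,0.104,0,0,0,0.042],[-1,-0.003,0.106,0.001,0,0,0.041],[-1,0.05,0.105,0.007,0,0,0.015],[-1,0.055,0.102,0.006,0,0,0.014]]}}

```text
clock: 32.98
position: [0.5003, -0.1909, 0.1716]
tcp_rot: [3.141, 0.001, -0.193]
force: [0.8, 0.4, -1.6]
finger_gap: 0.702
gripper_force: 30.0
```

{"fn": "drive_tool", "kwargs": {"motion": [[-1,0.06,0.099,0.007,0,0,0.015],[-1,0,0,0.07,0,0,0],[-1,0,0,0,0,0,0]]}}

```text
clock: 33.35
position: [0.5174, -0.2423, 0.1295]
tcp_rot: [-3.139, 0.009, -0.24]
force: [-0.7, 1.0, -1.5]
finger_gap: 0.706
gripper_force: 30.0
```

Run:
```python
from h import *
s=read_state(); print(s['position'],s['tcp_rot'])
rows([(.5195,-.2437,.085,-.237,-1,2),(.5195,-.2437,.05,-.237,-1,2)])
```

```text
[ 0.51740153 -0.24232618  0.12946618] [-3.1390574   0.00888824 -0.23964182]
[[-1, 0.003, 0.001, 0.044, -0.001, 0.003, 0.0], [-1, 0.002, 0.001, 0.045, 0.0, 0.0, -0.001], [-1, 0.0, 0.0, 0.035, 0.0, 0.0, 0.0], [-1, 0.0, 0.0, 0.035, 0.0, 0.0, 0.0]]
end [ 0.5194 -0.2438  0.05  ] [ 3.141e+00 -1.000e-03 -2.370e-01] 4
```

{"fn": "drive_tool", "kwargs": {"motion": [[-1,0.001,0.001,0.044,0,0,0],[-1,0,0,0.045,0,0,0],[-1,0,0,0.035,0,0,0],[-1,0,0,0.035,0,0,0],[-1,0,0,0,0,0,0]]}}

```text
clock: 33.98
position: [0.5195, -0.2433, 0.0527]
tcp_rot: [-3.141, 0.004, -0.238]
force: [0.3, -0.5, -2.1]
finger_gap: 0.709
gripper_force: 30.0
```

{"fn": "drive_tool", "kwargs": {"motion": [[-1,0,0,0.004,0,0,0],[-1,0,0,0,0,0,0]]}}

```text
clock: 34.22
position: [0.5211, -0.2446, 0.0529]
tcp_rot: [3.141, -0.0, -0.239]
force: [0.9, 0.4, -2.0]
finger_gap: 0.698
gripper_force: 30.0
```

{"fn": "drive_tool", "kwargs": {"motion": [[-1,0,0,0.003,0,0,0],[-1,0,0,0,0,0,0]]}}

```text
clock: 34.48
position: [0.5207, -0.2443, 0.0508]
tcp_rot: [3.141, 0.001, -0.239]
force: [-0.9, 0.7, -1.2]
finger_gap: 0.707
gripper_force: 30.0
```

{"fn": "drive_tool", "kwargs": {"motion": [[-1,0,0,0.008,0,0,0],[-1,0,0,0,0,0,0]]}}

```text
clock: 34.72
position: [0.5202, -0.2441, 0.0461]
tcp_rot: [3.141, 0.002, -0.239]
force: [-1.0, -0.9, -2.0]
finger_gap: 0.701
gripper_force: 30.0
```

{"fn": "drive_tool", "kwargs": {"motion": [[-1,0,0,0.003,0,0,0],[-1,0,0,0,0,0,0]]}}

```text
clock: 34.98
position: [0.5205, -0.2442, 0.045]
tcp_rot: [3.141, 0.001, -0.239]
force: [0.1, 0.1, -1.2]
finger_gap: 0.7
gripper_force: 30.0
```

{"fn": "drive_tool", "kwargs": {"motion": [[-1,0,0,0.002,0,0,0],[-1,0,0,0,0,0,0]]}}

```text
clock: 35.22
position: [0.5205, -0.2443, 0.0441]
tcp_rot: [3.141, 0.001, -0.239]
force: [-0.1, -0.5, -1.9]
finger_gap: 0.706
gripper_force: 30.0
```

{"fn": "drive_tool", "kwargs": {"motion": [[-1,0,0,0.002,0,0,0],[-1,0,0,0,0,0,0]]}}

```text
clock: 35.48
position: [0.5207, -0.2444, 0.0436]
tcp_rot: [3.141, 0.001, -0.239]
force: [-2.2, 1.5, 2.7]
finger_gap: 0.702
gripper_force: 30.0
```

{"fn": "drive_tool", "kwargs": {"motion": [[-1,0,0,0.002,0,0,0],[-1,0,0,0,0,0,0]]}}

```text
clock: 35.72
position: [0.5207, -0.2444, 0.0435]
tcp_rot: [3.141, 0.001, -0.239]
force: [-3.9, 1.9, 11.2]
finger_gap: 0.699
gripper_force: 30.0
```

Contact. I'll release, lift clear and check.

{"fn": "drive_tool", "kwargs": {"motion": [[0.65,0,0,-0.002,0,0,0],[0.65,0,0,0,0,0,0],[0.65,0,0,-0.01,0,0,0],[0.65,0,0,-0.08,0,0,0],[0.65,0,0,-0.12,0,0,0]]}}

```text
clock: 36.35
position: [0.5191, -0.2433, 0.1471]
tcp_rot: [-3.14, 0.006, -0.239]
force: [1.3, -0.5, 0.5]
finger_gap: 0.824
gripper_force: 0.0
```

{"fn": "drive_tool", "kwargs": {"motion": [[0.65,0,0,-0.08,0,0,0],[0.65,-0.06,-0.1,0,0,0,0],[0.65,-0.06,-0.1,0,0,0,0],[0.65,-0.03,-0.1,0,0,0,0],[0.65,0,0,0,0,0,0]]}}

```text
clock: 36.98
position: [0.4829, -0.0779, 0.1885]
tcp_rot: [-3.141, 0.0, -0.234]
force: [0.8, 0.4, -0.5]
finger_gap: 0.824
gripper_force: 0.0
```

Run:
```python
from h import *
c=snap('scene','sc6.png'); O,I=rect(.208,.152,.05),rect(.188,.132,.05,.014)
p,f=fitbin(c,(.5543,-.2512,-.24),h=.036,models=[O,I]); a=fit(c,circ(.031,.055),(.588,-.26,0),False)[0]; b=fit(c,circ(.031,.055),(.52,-.244,0),False)[0]
print(p,a,b)
ov=[place(O+[0,0,.036],p),place(circ(.031,.055),a),place(circ(.031,.055),b)]
overlay(c,ov,'sc6o.png',(340,210,500,330),4)
```

```text
[ 0.55365135 -0.25137511 -0.23199363] [ 0.58839256 -0.25976632  0.        ] [ 0.52017268 -0.24306687  0.        ]
```

View pics/sc6o.png

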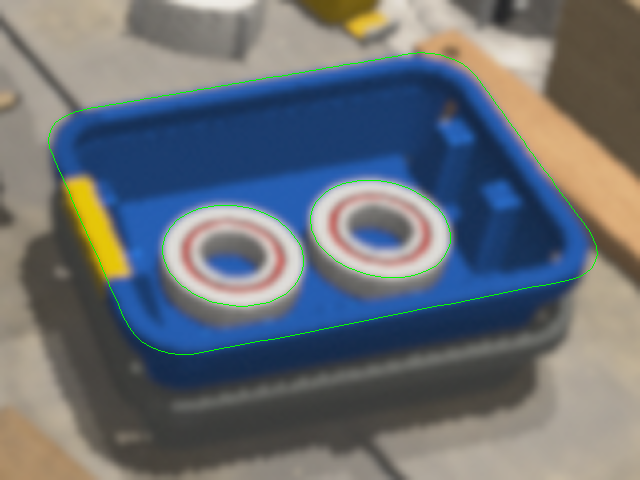

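Both bearings lie flat and apart in the level blue bin, at (233,255) and (380,230), and the arm is clear. I'll hand it in.

```bash
python3 -c "
from station import sign_off
print(sign_off())"
```

```text
the job is handed in; nothing more can be done
None
```

The job is handed in, with no verdict returned: the last pictures show both rings flat in the grey bin, the blue bin level on it turned half round, both bearings flat inside, and the arm clear; I did not re-measure the cutter and gauge at the end.

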